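# Load the skillet with sweet potatoes and cherry tomatoes and set it to simmer

### The arm

A 6-joint arm with a two-finger parallel gripper is mounted at the origin on the work surface. World frame = base frame: x ahead of the robot, y to its left, z up, the work surface at z = 0. Lengths are in m, angles in rad, forces in N, time in s.
With the tool pointing down it reaches from about 0.325 to 0.775 m from the base axis. Payload 5.5 kg.
Tool frame: the origin (TCP) lies at the very end of the fingers, on their centre line; the grasp point (between the pads) lies bot.grip_depth behind it (bot.grip_depth is the distance from the TCP to the grasp point, in m); z points along the fingers, y is the line along which they close (so a half turn about z gives the same grasp; the last joint's range is limited). The gripper opens to 88 mm and grips with 3 to 60 N. Pads are 20 mm wide; open, the fingers measure 115 mm over their backs; the gripper's body (75 mm by 178 mm) begins 61 mm behind the grasp point.
Start: joints at [-0.057, 0.091, 1.231, -0, 1.82, -0.057], TCP at [0.6, -0, 0.223] pointing down, gripper open.
Joint ranges: [-2.87, 2.87], [-0.86, 2.18], [0.17, 2.46], [-1.51, 4.65], [0.06, 2.69], [-2.65, 2.65]. Speed limits (rad/s): [2.57, 2.57, 3.01, 3.14, 3.14, 3.14].

### API

Orientations are given as [roll, pitch, yaw] about the fixed x, y, z axes, in that order (R = Rz(yaw) Ry(pitch) Rx(roll)).
In Python, from workcell import bot gives the robot as it stands. The module is installed in compiled form; this text tells all that it offers.
- The arm moves only by the tool play_rows, never from a script. Its arguments are lists of equal length, an entry for each row: "slide": the shift along the tool's x, y, z scaled (see below), a list of three; "delta_rot": the turn, a rotation vector about the tool's x, y, z scaled (see below), a list of three; "fingers": the opening, from 0 (shut) to 1 (fully open). A call has 1 to 20 rows; each row shifts and turns the commanded pose from where the row before left it, along the tool's axes as they then stand; what a row does not reach is not made up. The controller multiplies each number of a shift by 100 cm and each number of a turn by 120 degrees. A row lasts 1/12 s, in which the tool goes at most 41.7 mm and 7.16 degrees, less where a joint would pass 70% of its speed; a pose out of reach is approached as far as the arm can. A call with a number of a shift or a turn outside -1 to 1 is refused whole. A call with a gripper value outside its range is refused whole. The fingers move at their own pace and stop on an object; "force" is the grip in N (left out, the last holds). Time passes only in rows, so rows that do not move let the fingers close. It gives the time, the measured TCP pose, the force, the opening and the grip force at its end, in the units of the state.
- bot.sense(): the state, without advancing time (a new reading comes with each control period).
- bot.get_image(name): name is "scene" or "side" or "wrist"; returns a dict with "img" (400x640x3 uint8, red, green, blue), "fx", "fy", "cx", "cy" (pixels), "dist" ([k1, k2, p1, p2, k3] as OpenCV has them; the pictures are not rectified), "origin" and "rotation" of the camera in the world. Camera axes: x right, y up, looking along -z (the intrinsics and any distortion apply to the point x, -y, -z); pixel columns grow to the right and rows downward; lengths in m; the calibration is good to about 2 mm. A picture is of the moment at which its call begins. There is no depth.
- bot.job_done(): hands the job in; it is judged then, once.
The state is a dict: "clock": time; "qpos": joint angles; "qvel": joint speeds; "effort": joint torques, N m; "tool_pos": TCP position; "tcp_rot": TCP orientation; "ft_force": force on the tool from outside, world axes, zero at the start; "ft_torque": the same for the moment, N m; "gripper_width": finger opening in m; "gripper_force": force on a finger pad.
Only numpy, scipy, OpenCV 4.12 (cv2) and the standard library are available. Lean on these libraries where they do the work, as an engineer would, in place of code of your own. Each camera call takes 0.05 s, during which the arm holds its last target. There are 200 camera calls.

### The job

First turn the electric skillet's dial to off (the white mark). With it off, put every halved sweet potato from the chopping board into the pan, then tip all the cherry tomatoes out of the brown mug into the pan as well. Stand the empty mug upright on the cork mat and, once everything is in, turn the dial to the yellow mark, leaving the tea canister and salt jar where they are.

Things in the scene. Friction and masses are not known exactly. Their poses are not given: they have to be found in the camera images.
- skillet: Electric skillet, white, fixed. Origin on the shelf top under the pan's centre; z up, -x is its front. Dark pan inside: 200 mm along x, 230 along y, walls 6 mm, inner floor at z = 51 mm, rim at z = 110. Black side handles: y to +-143 mm, z 91 to 105. White base x -215 to 110, y +-125 mm. Front deck: top at z = 55 mm, x -215 to -112, dial axis at x = -166 mm, y = 0.
- dial (a joint): Angle of the skillet's dial, rad, growing clockwise seen from above; end stops at 0 and 1.8. Detents (about 0.07 N m to pass) hold it at four coloured marks: 0 = off (white spot, black rim), 0.6 = blue, 1.2 = yellow, 1.8 = red. Let go between marks it snaps to the nearest, within about 0.05 rad.
- dial_grip (a point): On the dial's axis at the height to grip, 92 mm above the shelf. Turns with the dial: x axis along the grip bar, whose -x end carries the white pointer line; at 0 the pointer points to the skillet's -x. Black bar 46 mm long, 14 thick, 32 tall, top 99 mm above the shelf, on a disc of 24 mm radius with its top 69 mm above the shelf.
- board: Wooden chopping board, 255 mm (x) x 225 mm (y) x 15 mm, fixed. Origin at the centre of its underside.
- cup: Brown ceramic mug without handle, 90 mm tall, open top, outer diameter 62 mm at the foot, 66 mm at mid height, 70 mm at the rim, wall 4 mm, inside floor 5 mm up, 0.25 kg. Origin at the centre of its underside, z up through its mouth. It starts upright holding the tomatoes.
- mat: Square cork mat, 120 x 120 x 6 mm, fixed. Origin at the centre of its underside.
- canister: Brushed steel tea canister, 74 mm diameter, 141 mm tall, loose; a bystander. Origin at the centre of its underside.
- salt: Glass salt jar with blue cap, 56 mm diameter, 100 mm tall, loose; a bystander. Origin at the centre of its underside.
- potato0: Halved sweet potato lying cut face down, orange-brown, 94 mm along its x, 46 mm wide along y over its middle 72 mm (ends 32 mm wide, 24 mm high), 32 mm high, 0.12 kg. Origin at the centre of its underside. Two to four of the four are present (None if absent).
- potato1: Halved sweet potato lying cut face down, orange-brown, 94 mm along its x, 46 mm wide along y over its middle 72 mm (ends 32 mm wide, 24 mm high), 32 mm high, 0.12 kg. Origin at the centre of its underside. Two to four of the four are present (None if absent).
- potato2: Halved sweet potato lying cut face down, orange-brown, 94 mm along its x, 46 mm wide along y over its middle 72 mm (ends 32 mm wide, 24 mm high), 32 mm high, 0.12 kg. Origin at the centre of its underside. Two to four of the four are present (None if absent).
- potato3: Halved sweet potato lying cut face down, orange-brown, 94 mm along its x, 46 mm wide along y over its middle 72 mm (ends 32 mm wide, 24 mm high), 32 mm high, 0.12 kg. Origin at the centre of its underside. Two to four of the four are present (None if absent).
- tomato0_center (a point): Centre of a red cherry tomato, smooth and slippery, a ball 23 mm in diameter, 15 g, in the mug at the start.
- tomato1_center (a point): Centre of a red cherry tomato, smooth and slippery, a ball 23 mm in diameter, 15 g, in the mug at the start.
- tomato2_center (a point): Centre of a red cherry tomato, smooth and slippery, a ball 23 mm in diameter, 15 g, in the mug at the start.
- tomato3_center (a point): Centre of a red cherry tomato, smooth and slippery, a ball 23 mm in diameter, 15 g, in the mug at the start.
- tomato4_center (a point): Centre of a red cherry tomato, smooth and slippery, a ball 23 mm in diameter, 15 g, in the mug at the start.
- tomato5_center (a point): Centre of a red cherry tomato, smooth and slippery, a ball 23 mm in diameter, 15 g, in the mug at the start.
Things that resemble listed ones, but are neither listed nor needed, are in the scene too. Of the things that look like the cup, take the one that is farthest to the robot's right at the start.

How it is judged:
On the way, in this order (a step that is already met when the one before it is completed fails the run):
1. the dial is turned to off (value of joint dial below 0.15 rad), for 0.2 s.
2. with the dial off, all the sweet potatoes are in the pan (x of potato0 in the frame of skillet between -0.102 and 0.102 m and y of potato0 in the frame of skillet between -0.117 and 0.117 m and z of potato0 in the frame of skillet between 0.045 and 0.105 m and x of potato1 in the frame of skillet between -0.102 and 0.102 m and y of potato1 in the frame of skillet between -0.117 and 0.117 m and z of potato1 in the frame of skillet between 0.045 and 0.105 m and x of potato2 in the frame of skillet between -0.102 and 0.102 m and y of potato2 in the frame of skillet between -0.117 and 0.117 m and z of potato2 in the frame of skillet between 0.045 and 0.105 m and x of potato3 in the frame of skillet between -0.102 and 0.102 m and y of potato3 in the frame of skillet between -0.117 and 0.117 m and z of potato3 in the frame of skillet between 0.045 and 0.105 m and value of joint dial below 0.15 rad), for 0.2 s.
3. with the dial off, the mug is held tipped over the pan (value of joint dial below 0.15 rad and angle between cup's own z axis and vertical above 0.6 rad and contact force between the fingers and cup above 0.5 N and horizontal distance between cup and skillet below 0.2 m and height (world z) of cup above 0.1 m).
4. with the dial off, all the tomatoes are in the pan (x of tomato0_center in the frame of skillet between -0.102 and 0.102 m and y of tomato0_center in the frame of skillet between -0.117 and 0.117 m and z of tomato0_center in the frame of skillet between 0.045 and 0.105 m and x of tomato1_center in the frame of skillet between -0.102 and 0.102 m and y of tomato1_center in the frame of skillet between -0.117 and 0.117 m and z of tomato1_center in the frame of skillet between 0.045 and 0.105 m and x of tomato2_center in the frame of skillet between -0.102 and 0.102 m and y of tomato2_center in the frame of skillet between -0.117 and 0.117 m and z of tomato2_center in the frame of skillet between 0.045 and 0.105 m and x of tomato3_center in the frame of skillet between -0.102 and 0.102 m and y of tomato3_center in the frame of skillet between -0.117 and 0.117 m and z of tomato3_center in the frame of skillet between 0.045 and 0.105 m and x of tomato4_center in the frame of skillet between -0.102 and 0.102 m and y of tomato4_center in the frame of skillet between -0.117 and 0.117 m and z of tomato4_center in the frame of skillet between 0.045 and 0.105 m and x of tomato5_center in the frame of skillet between -0.102 and 0.102 m and y of tomato5_center in the frame of skillet between -0.117 and 0.117 m and z of tomato5_center in the frame of skillet between 0.045 and 0.105 m and value of joint dial below 0.15 rad), for 0.2 s.
5. the dial is turned to the yellow mark (value of joint dial between 1.08 and 1.32 rad), for 0.2 s.
At the end, for the whole second after the job is handed in: every sweet potato present and all six tomatoes lie inside the pan, the mug stands upright (within 0.1 rad) on the cork mat with its centre within 45 mm of the mat's, the dial rests at the yellow mark (1.2 +- 0.12 rad), and all is at rest and released (all of step 5 and x of potato0 in the frame of skillet between -0.102 and 0.102 m and y of potato0 in the frame of skillet between -0.117 and 0.117 m and z of potato0 in the frame of skillet between 0.045 and 0.105 m and x of potato1 in the frame of skillet between -0.102 and 0.102 m and y of potato1 in the frame of skillet between -0.117 and 0.117 m and z of potato1 in the frame of skillet between 0.045 and 0.105 m and x of potato2 in the frame of skillet between -0.102 and 0.102 m and y of potato2 in the frame of skillet between -0.117 and 0.117 m and z of potato2 in the frame of skillet between 0.045 and 0.105 m and x of potato3 in the frame of skillet between -0.102 and 0.102 m and y of potato3 in the frame of skillet between -0.117 and 0.117 m and z of potato3 in the frame of skillet between 0.045 and 0.105 m and x of tomato0_center in the frame of skillet between -0.102 and 0.102 m and y of tomato0_center in the frame of skillet between -0.117 and 0.117 m and z of tomato0_center in the frame of skillet between 0.045 and 0.105 m and x of tomato1_center in the frame of skillet between -0.102 and 0.102 m and y of tomato1_center in the frame of skillet between -0.117 and 0.117 m and z of tomato1_center in the frame of skillet between 0.045 and 0.105 m and x of tomato2_center in the frame of skillet between -0.102 and 0.102 m and y of tomato2_center in the frame of skillet between -0.117 and 0.117 m and z of tomato2_center in the frame of skillet between 0.045 and 0.105 m and x of tomato3_center in the frame of skillet between -0.102 and 0.102 m and y of tomato3_center in the frame of skillet between -0.117 and 0.117 m and z of tomato3_center in the frame of skillet between 0.045 and 0.105 m and x of tomato4_center in the frame of skillet between -0.102 and 0.102 m and y of tomato4_center in the frame of skillet between -0.117 and 0.117 m and z of tomato4_center in the frame of skillet between 0.045 and 0.105 m and x of tomato5_center in the frame of skillet between -0.102 and 0.102 m and y of tomato5_center in the frame of skillet between -0.117 and 0.117 m and z of tomato5_center in the frame of skillet between 0.045 and 0.105 m and horizontal distance between cup and mat below 0.045 m and angle between cup's own z axis and vertical below 0.1 rad and height (world z) of cup between 0.003 and 0.012 m and linear speed of each of potato0, potato1, potato2, potato3, tomato0, tomato1, tomato2, tomato3, tomato4, tomato5, cup below 0.03 m/s); the robot touches nothing.
It fails at once if the tea canister is pushed more than 30 mm or tipped (distance of canister from where it was at the start of the episode above 0.03 m or angle between canister's own z axis and vertical above 0.3 rad).
It fails at once if the salt jar is pushed more than 30 mm or tipped (distance of salt from where it was at the start of the episode above 0.03 m or angle between salt's own z axis and vertical above 0.3 rad).
Of potato0, potato1, potato2, potato3 only 2 to 4 are there at a start; the rules pass over those that are not, and their reading is None.
At some moment in a run one of potato0, potato1, potato2, potato3, cup may be knocked a few centimetres aside while the robot is not near it.
It also fails if it takes over 210 s, if anything falls off the work surface, if the arm or the gripper's body presses on something with over 40 N, if the wrist force passes 120 N, or if a joint passes its speed limit or range.

## Working session

There is one attempt and no reset: what is moved stays moved. The work goes in short steps, Python scripts to look and compute and a tool call to move; the robot and the scene stay as the last step left them, time stands still between calls to the robot, and variables do not carry over. Pictures are saved under pics/ and viewed, at most 14 in all, crops included, and the job is handed in when it is done.

Besides the shell and the picture viewer there is one more tool, called by a JSON object that holds its "op" and its "data". play_rows: Moves the arm, as the interface text tells. Its arguments: {"type":"object","properties":{"slide":{"type":"array"},"delta_rot":{"type":"array"},"fingers":{"type":"array"},"force":{"type":"number"}},"required":["slide","delta_rot","fingers"]}

```bash
mkdir -p pics; python3 - <<'E'
from workcell import bot
import cv2,pickle
print(bot.sense(), bot.grip_depth)
for n in("scene","side"):
    d=bot.get_image(n); pickle.dump(d,open(f"pics/{n}0.pkl","wb")); cv2.imwrite(f"pics/{n}0.png",d["img"][...,::-1])
    print({k:v for k,v in d.items() if k!="img"})
E
```

```text
{'clock': 0.0, 'qpos': array([-5.67059019e-02,  9.18665470e-02,  1.23186710e+00, -3.58356421e-06,
        1.81982410e+00, -5.66741431e-02]), 'qvel': array([-0.00159517, -0.00153926, -0.00092398,  0.00149364, -0.00015617,
       -0.00031307]), 'effort': array([-3.13584051e-04, -4.46447504e+01, -4.06449509e+01,  6.96761138e-02,
        2.93726998e-02, -1.50731516e-04]), 'tool_pos': array([5.99698060e-01, 1.06064590e-05, 2.21512902e-01]), 'tcp_rot': array([-3.13963051e+00, -1.07841354e-04,  1.57076358e+00]), 'ft_force': array([-0.24333929, -0.83689622, -0.22290775]), 'ft_torque': array([ 0.06050461, -0.01105114, -0.00963111]), 'gripper_force': 0.0, 'gripper_width': 0.08789468403258607} 0.0187
{'fx': 365.07117470144726, 'fy': 365.07117470144726, 'cx': 328.53711837072325, 'cy': 200.7648504409742, 'dist': array([-0.03121199,  0.        ,  0.        ,  0.        ,  0.        ]), 'origin': array([ 0.86511095, -0.27519969,  0.8864072 ]), 'rotation': array([5.15769343e-01, 9.77993452e-04, 1.00944213e+00])}
{'fx': 363.71298482476317, 'fy': 363.71298482476317, 'cx': 316.9254506486172, 'cy': 204.08206144251318, 'dist': array([-0.08039516,  0.        ,  0.        ,  0.        ,  0.        ]), 'origin': array([-0.02639037, -0.72075531,  0.63859975]), 'rotation': array([ 1.01878913, -0.00269371, -0.61294744])}
```

View pics/scene0.png

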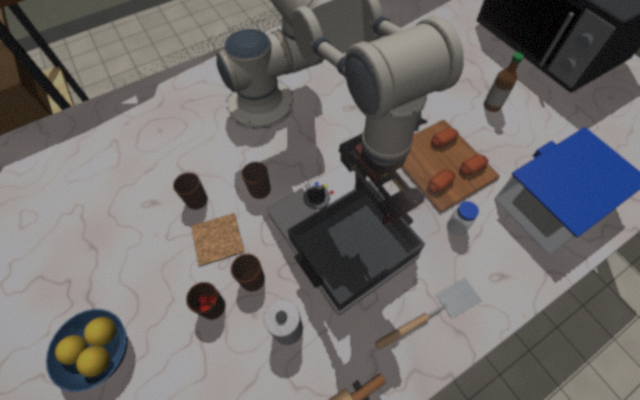

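View pics/side0.png

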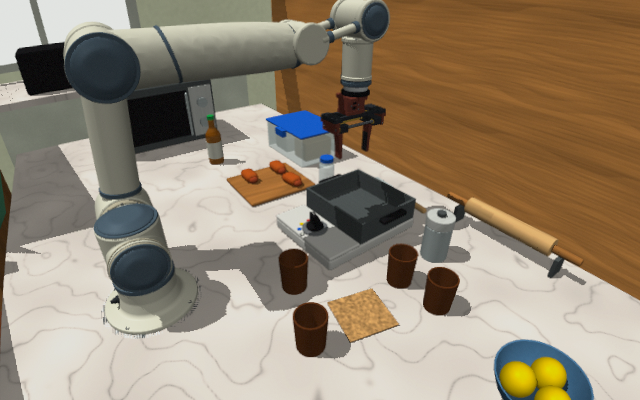

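The scene view shows three potatoes at (445,137), (474,164) and (441,181). The pan is near (355,245), the dial near (318,195) and the mat at (218,238). The tomato mug is at (205,302), and it is the rightmost of the four mugs. The salt jar is at (466,213) and the canister at (283,320).

```bash
cat > h.py <<'E'
import numpy as np,cv2,pickle
from scipy.spatial.transform import Rotation as R
def ray(d,uv):
    K=np.array([[d["fx"],0,d["cx"]],[0,d["fy"],d["cy"]],[0,0,1]])
    p=cv2.undistortPoints(np.array(uv,float).reshape(-1,1,2),K,d["dist"]).reshape(-1,2)
    v=np.c_[p[:,0],-p[:,1],-np.ones(len(p))]
    return v@R.from_euler("xyz",d["rotation"]).as_matrix().T
def plane(d,uv,z):
    v=ray(d,uv);o=d["origin"]
    return o+v*((z-o[2])/v[:,2])[:,None]
def proj(d,P):
    K=np.array([[d["fx"],0,d["cx"]],[0,d["fy"],d["cy"]],[0,0,1]])
    q=(np.array(P,float).reshape(-1,3)-d["origin"])@R.from_euler("xyz",d["rotation"]).as_matrix()
    return cv2.projectPoints(q*[1,-1,-1],np.zeros(3),np.zeros(3),K,d["dist"])[0].reshape(-1,2)
def snap(n,tag):
    from workcell import bot
    d=bot.get_image(n);pickle.dump(d,open(f"pics/{n}{tag}.pkl","wb"));return d
def blobs(d,lo,hi,amin=30):
    m=cv2.inRange(cv2.cvtColor(d["img"],cv2.COLOR_RGB2HSV),np.array(lo),np.array(hi))
    cs,_=cv2.findContours(m,cv2.RETR_EXTERNAL,cv2.CHAIN_APPROX_NONE)
    return [c for c in cs if cv2.contourArea(c)>amin]
def crop(d,x0,y0,x1,y1,s):
    return cv2.resize(d["img"][y0:y1,x0:x1,::-1],None,fx=s,fy=s,interpolation=cv2.INTER_CUBIC)
E
python3 - <<'E'
from h import *
a=pickle.load(open("pics/scene0.pkl","rb"));b=pickle.load(open("pics/side0.pkl","rb"))
im=np.zeros((600,800,3),np.uint8)
c=crop(a,260,165,440,315,4)[:600,:720]; c=cv2.convertScaleAbs(c,alpha=1.6,beta=25)
cv2.imwrite("pics/c1.png",c)
c=crop(b,260,140,460,290,4); cv2.imwrite("pics/c2.png",c)
for n,d in(("scene",a),("side",b)):
    for c in blobs(d,(3,120,60),(16,255,255),20):
        print(n,cv2.minAreaRect(c), d["img"][int(c[:,0,1].mean()),int(c[:,0,0].mean())])
    print(n,'red',[cv2.minAreaRect(c)[:2] for c in blobs(d,(0,190,120),(2,255,255),5)])
E
```

```text
scene ((367.4360046386719, 388.4189758300781), (9.872998237609863, 35.77412796020508), 51.709835052490234) [123  86  59]
scene ((445.81292724609375, 163.58932495117188), (84.60467529296875, 67.54296112060547), 50.44033432006836) [117  73  51]
scene ((507.9146728515625, 76.23173522949219), (15.148855209350586, 14.211813926696777), 38.65980911254883) [77 56 39]
scene ((7.519672393798828, 73.08361053466797), (28.80169677734375, 19.182044982910156), 76.75948333740234) [75 56 41]
scene red [((204.44119262695312, 307.76470947265625), (2.6678919792175293, 5.3357834815979))]
side ((310.0, 316.5), (27.0, 34.0), 90.0) [47 24 12]
side ((1.0, 309.0), (2.0, 42.0), 0.0) [86 55 27]
side ((443.10003662109375, 277.8000183105469), (31.304948806762695, 20.124608993530273), 26.56505012512207) [55 29 15]
side ((301.7500305175781, 262.7500305175781), (4.949747085571289, 16.970561981201172), 45.0) [40 21 11]
side ((402.7647705078125, 252.94119262695312), (28.619203567504883, 17.46256446838379), 14.03624439239502) [52 28 11]
side ((270.09967041015625, 180.71885681152344), (37.34402847290039, 81.8466567993164), 72.6459732055664) [160 104  52]
side ((216.57379150390625, 160.81149291992188), (4.798394680023193, 13.12768268585205), 84.80557250976562) [78 48 17]
side ((212.5, 131.5), (21.0, 15.0), 90.0) [118  71  18]
side ((353.5000305175781, 122.0000228881836), (3.3339743614196777, 17.062105178833008), 78.69007110595703) [133  91  46]
side ((346.2000427246094, 103.60000610351562), (12.521980285644531, 19.677398681640625), 26.56505012512207) [63 29 24]
side ((308.34051513671875, 76.98089599609375), (76.54841613769531, 66.93726348876953), 88.69805145263672) [128  87  44]
side ((490.5, 149.5), (299.0, 297.0), 90.0) [132  89  44]
side ((303.5, 11.0), (22.0, 65.0), 90.0) [139  94  48]
side red []
```

View pics/c1.png

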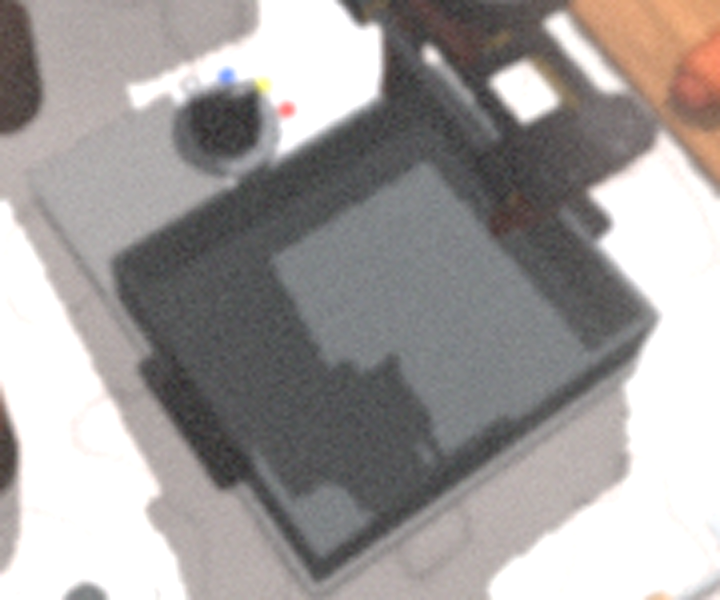

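View pics/c2.png

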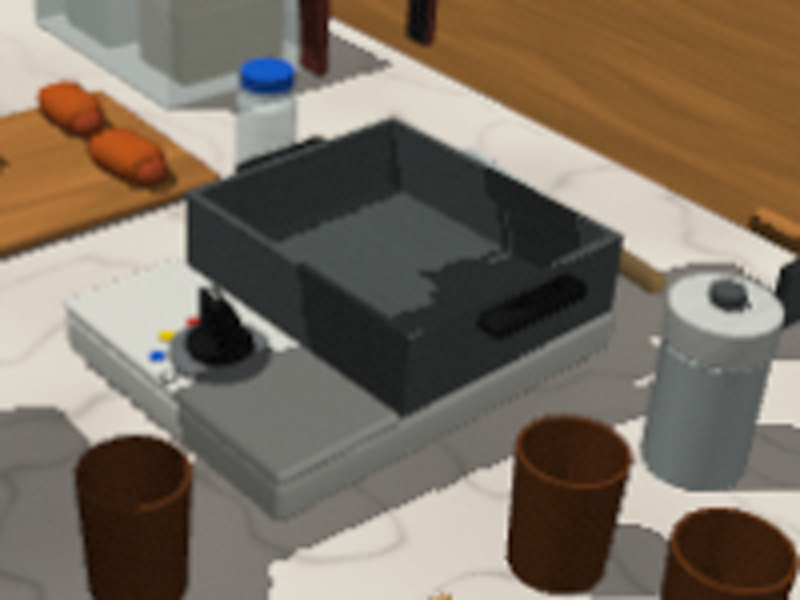

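The crops show the rim corners clearly. In the scene they are at about (288,231), (424.5,244.5) and (339.5,309), with the marks at white (307.5,187), blue (317,184), yellow (325.5,186) and red (332,192). In the side view the rim corners are at (307.5,190), (358,169.5), (415.5,199) and (361,224). I can't read the dial's angle yet.

```bash
python3 - <<'E'
from h import *
a=pickle.load(open("pics/scene0.pkl","rb"));b=pickle.load(open("pics/side0.pkl","rb"))
np.set_printoptions(precision=3,suppress=True)
A=plane(a,[(288.3,231),(424.5,244.5),(339.5,309)],.110);B=plane(b,[(307.5,190),(358.2,169.5),(415.5,199.2),(361.2,224.2)],.110)
print("scene rim FR,BL,BR",A,"side rim FL,BL,BR,FR",B)
print("marks W B Y R",plane(a,[(307.5,187),(316.7,184),(325.5,186.2),(331.7,192.2)],.055))
print("marks side W B Y R",plane(b,[(304.5,234.5),(299.3,229),(301.3,224.2),(308.3,220.5)],.055))
for n,d in(("scene",a),("side",b)):
    hsv=cv2.cvtColor(d["img"],cv2.COLOR_RGB2HSV)
    for u in ([(445,137),(474,164),(441,181),(460,150),(430,150)] if n=="scene" else [(250,175),(278,166),(292,179),(265,185)]): print(n,u,d["img"][u[1],u[0]],hsv[u[1],u[0]])
    # potatoes: R/G ratio
    I=d["img"].astype(int);m=((I[...,0]>2.1*I[...,1])&(I[...,0]>80)).astype(np.uint8)
    for c in cv2.findContours(cv2.morphologyEx(m,cv2.MORPH_CLOSE,np.ones((3,3))),0,1)[0]:
        if cv2.contourArea(c)>60: print(n,"pot",cv2.minAreaRect(c),"z16",plane(d,[cv2.minAreaRect(c)[0]],.031))
    # dark brown mugs
    h=hsv;m=((I[...,0]<75)&(I[...,0]>1.5*I[...,2])&(I[...,0]>I[...,1]+8)).astype(np.uint8);m=cv2.morphologyEx(m,3,np.ones((5,5)))
    for c in cv2.findContours(m,0,1)[0]:
        if cv2.contourArea(c)>250: print(n,"mug",cv2.boundingRect(c),plane(d,[np.array(cv2.boundingRect(c)[:2])+np.array(cv2.boundingRect(c)[2:])/2],.045))
    m=((abs(hsv[...,0].astype(int)-13)<6)&(hsv[...,1]>80)&(hsv[...,2]>110)).astype(np.uint8)
    for c in cv2.findContours(cv2.morphologyEx(m,3,np.ones((5,5))),0,1)[0]:
        if 800<cv2.contourArea(c)<9000: print(n,"mat/board",cv2.minAreaRect(c),plane(d,[cv2.minAreaRect(c)[0]],.006), plane(d,[cv2.boxPoints(cv2.minAreaRect(c))[0]],.006))
    for c in blobs(d,(105,150,60),(125,255,255),60): print(n,"blue",cv2.boundingRect(c),plane(d,[c.reshape(-1,2).mean(0)],.1))
print("mat scene",plane(a,[(218,238)],.006),"mat corners side",plane(b,[(328.5,301),(371,289),(399,325),(355,341)],.006))
print("can lid scene",plane(a,[(282,318)],.15),"side",plane(b,[(441,213)],.141))
print("tom cup rim",plane(a,[(205,298)],.09),"side cups rim",plane(b,[(441,280),(402,254),(310,315),(294,259)],.09))
E
```

```text
scene rim FR,BL,BR [[ 0.511 -0.164  0.11 ]
 [ 0.707  0.083  0.11 ]
 [ 0.725 -0.161  0.11 ]] side rim FL,BL,BR,FR [[ 0.491  0.061  0.11 ]
 [ 0.705  0.08   0.11 ]
 [ 0.715 -0.159  0.11 ]
 [ 0.505 -0.164  0.11 ]]
marks W B Y R [[ 0.4   -0.05   0.055]
 [ 0.405 -0.024  0.055]
 [ 0.423 -0.008  0.055]
 [ 0.448 -0.004  0.055]]
marks side W B Y R [[ 0.403 -0.055  0.055]
 [ 0.405 -0.026  0.055]
 [ 0.422 -0.01   0.055]
 [ 0.449 -0.006  0.055]]
scene (445, 137) [133  69  47] [  8 165 133]
scene (474, 164) [134  70  47] [  8 166 134]
scene (441, 181) [136  74  51] [  8 159 136]
scene (460, 150) [128  89  62] [ 12 131 128]
scene (430, 150) [117  82  54] [ 13 137 117]
scene pot ((204.5, 304.0), (14.0, 9.0), 90.0) z16 [[ 0.534 -0.41   0.031]]
scene mug (188, 283, 34, 34) [[ 0.532 -0.403  0.045]]
scene mug (232, 256, 29, 34) [[ 0.524 -0.293  0.045]]
scene mug (174, 174, 27, 33) [[ 0.23  -0.328  0.045]]
scene mug (496, 62, 22, 28) [[0.373 0.735 0.045]]
scene mug (0, 39, 52, 96) [[-0.443 -0.642  0.045]]
scene mat/board ((216.23098754882812, 239.21218872070312), (40.421207427978516, 46.73701477050781), 
[... 1419 characters left out ...]
.522 0.359 0.006]] [[0.401 0.493 0.006]]
side mat/board ((319.0, 76.5), (77.0, 46.0), 90.0) [[1.684 1.679 0.006]] [[2.835 3.845 0.006]]
side mat/board ((309.5, 11.0), (22.0, 53.0), 90.0) [[6.535 8.979 0.006]] [[11.071 18.216  0.006]]
side blue (320, 155, 13, 8) [[0.683 0.227 0.1  ]]
side blue (266, 111, 62, 28) [[0.789 0.589 0.1  ]]
mat scene [[ 0.383 -0.316  0.006]] mat corners side [[ 0.341 -0.248  0.006]
 [ 0.448 -0.276  0.006]
 [ 0.424 -0.394  0.006]
 [ 0.319 -0.37   0.006]]
can lid scene [[ 0.687 -0.272  0.15 ]] side [[ 0.673 -0.276  0.141]]
tom cup rim [[ 0.546 -0.395  0.09 ]] side cups rim [[ 0.527 -0.404  0.09 ]
 [ 0.523 -0.292  0.09 ]
 [ 0.241 -0.32   0.09 ]
 [ 0.304 -0.161  0.09 ]]
```

The skillet is at about (0.606,-0.045) with yaw about 0.06, and both views agree. The tomato mug is near (0.535,-0.40), the mat near (0.383,-0.321). Next I move over the dial to look with the wrist camera.

{"op": "play_rows", "data": {"slide": [[-0.01,-0.03,0],[-0.01,-0.03,0],[-0.01,-0.03,0],[-0.01,-0.03,0],[-0.01,-0.03,0],[0,0,0],[0,0,0]], "delta_rot": [[0,0,0],[0,0,0],[0,0,0],[0,0,0],[0,0,0],[0,0,0],[0,0,0]], "fingers": [1,1,1,1,1,1,1]}}

```text
clock: 0.68
tool_pos: [0.4493, -0.0503, 0.2229]
tcp_rot: [3.14, 0.0, 1.569]
ft_force: [-0.6, 0.6, -0.3]
gripper_width: 0.0877
gripper_force: 0.0
```

```bash
python3 - <<'E'
from h import *
np.set_printoptions(precision=4,suppress=True)
from workcell import bot
d=snap("wrist",1); b=snap("scene",1)
print({k:v for k,v in d.items() if k!="img"},bot.sense()["tool_pos"],bot.sense()["tcp_rot"])
im=np.zeros((560,800,3),np.uint8)
im[:400,:640]=d["img"][...,::-1]
cv2.imwrite("pics/w1.png",im[:400,:640])
E
```

```text
{'fx': 276.06000241366917, 'fy': 276.06000241366917, 'cx': 319.2644480579969, 'cy': 196.62887971154242, 'dist': array([-0.0399,  0.    ,  0.    ,  0.    ,  0.    ]), 'origin': array([0.4493, 0.0339, 0.385 ]), 'rotation': array([-0.312 , -0.001 , -0.0022])} [ 0.4504 -0.0499  0.2225] [ 3.1413 -0.0002  1.5707]
```

View pics/w1.png

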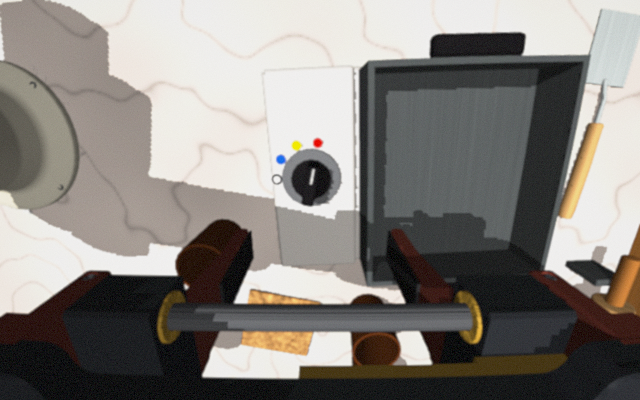

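The wrist view shows the dial pointer (310,184)→(314,168) at red, so the dial starts at 1.8. The marks are W (277,179), B (281,159.5), Y (296.5,146) and R (318,143). The deck corners are at (263,70) and (281,266).

```bash
python3 - <<'E'
from h import *
np.set_printoptions(precision=4,suppress=True)
d=pickle.load(open("pics/wrist1.pkl","rb"))
M=plane(d,[(277,179),(281,159.5),(296.5,146),(318,143)],.055)
from scipy.optimize import least_squares
th=np.array([0,.6,1.2,1.8])
f=lambda p:np.r_[M[:,0]-p[0]+p[3]*np.cos(p[2]-th),M[:,1]-p[1]+p[3]*np.sin(p[2]-th)]
r=least_squares(f,[.44,-.05,.06,.043]);print("dial axis,yaw,r",r.x,r.fun)
print("deck",plane(d,[(263,70),(281,266)],.055),"rim FL BL",plane(d,[(360,62),(588,57)],.11))
print("ptr",plane(d,[(310,184),(314,168)],.099),"dial top",plane(d,[(310,182)],.099))
c,s=np.cos(r.x[2]),np.sin(r.x[2])
print("skillet centre",r.x[:2]+.166*np.array([c,s]))
y=.05;S=np.array([.606,-.045])
E
```

```text
dial axis,yaw,r [ 0.4399 -0.048   0.0434  0.0427] [ 0.0002 -0.0003 -0.0002  0.0003  0.0002  0.     -0.0004  0.0002]
deck [[ 0.3876  0.0744  0.055 ]
 [ 0.3967 -0.1724  0.055 ]] rim FL BL [[0.4869 0.0742 0.11  ]
 [0.7034 0.083  0.11  ]]
ptr [[ 0.4395 -0.0441  0.099 ]
 [ 0.4439 -0.0267  0.099 ]] dial top [[ 0.4395 -0.0419  0.099 ]]
skillet centre [ 0.6057 -0.0408]
```

Both views agree: dial axis (0.440,-0.048), yaw 0.043, skillet centre (0.606,-0.041). I'll descend on the bar and grip it.

{"op": "play_rows", "data": {"slide": [[0.002,-0.0104,0],[0,0,0],[0,0,0.03],[0,0,0.03],[0,0,0.03],[0,0,0.025],[0,0,0.02],[0,0,0.011],[0,0,0],[0,0,0],[0,0,0],[0,0,0],[0,0,0],[0,0,0],[0,0,0]], "delta_rot": [[0,0,0.0445],[0,0,0.0445],[0,0,0],[0,0,0],[0,0,0],[0,0,0],[0,0,0],[0,0,0],[0,0,0],[0,0,0],[0,0,0],[0,0,0],[0,0,0],[0,0,0],[0,0,0]], "fingers": [0.5,0.5,0.5,0.5,0.5,0.5,0.5,0.5,0.5,0,0,0,0,0,0], "force": 20}}

```text
clock: 2.03
tool_pos: [0.4393, -0.0479, 0.0779]
tcp_rot: [-3.141, 0.0, 1.385]
ft_force: [-5.3, 0.8, 5.9]
gripper_width: 0.014
gripper_force: 20.0
```

{"op": "play_rows", "data": {"slide": [[0,0,0],[0,0,0],[0,0,0],[0,0,0],[0,0,0],[0,0,0],[0,0,0],[0,0,0],[0,0,0],[0,0,0],[0,0,0],[0,0,0],[0,0,0],[0,0,0],[0,0,0],[0,0,0],[0,0,0],[0,0,0],[0,0,0],[0,0,0]], "delta_rot": [[0,0,-0.048],[0,0,-0.048],[0,0,-0.048],[0,0,-0.048],[0,0,-0.048],[0,0,-0.048],[0,0,-0.048],[0,0,-0.048],[0,0,-0.048],[0,0,-0.048],[0,0,-0.048],[0,0,-0.048],[0,0,-0.048],[0,0,-0.048],[0,0,-0.048],[0,0,-0.048],[0,0,-0.048],[0,0,-0.045],[0,0,0],[0,0,0]], "fingers": [0,0,0,0,0,0,0,0,0,0,0,0,0,0,0,0,0,0,0,0]}}

```text
clock: 3.7
tool_pos: [0.4402, -0.0468, 0.0775]
tcp_rot: [3.139, 0.002, -3.096]
ft_force: [0.3, 5.6, 2.1]
gripper_width: 0.014
gripper_force: 20.0
```

{"op": "play_rows", "data": {"slide": [[0,0,0],[0,0,0],[0,0,0],[0,0,-0.03],[0,0,-0.03],[0,0,-0.03],[0,0,-0.03],[0,0,-0.03],[0,0,-0.022],[-0.01,0.035,0],[-0.01,0.035,0],[-0.01,0.035,0],[-0.01,0.035,0],[-0.01,0.035,0],[-0.01,0.035,0],[-0.01,0.035,0],[-0.01,0.035,0],[-0.01,0.035,0],[-0.01,0.035,0],[0,0.035,0]], "delta_rot": [[0,0,0],[0,0,0],[0,0,0],[0,0,0],[0,0,0],[0,0,0],[0,0,0],[0,0,0],[0,0,0],[0,0,0],[0,0,0],[0,0,0],[0,0,0],[0,0,0],[0,0,0],[0,0,0],[0,0,0],[0,0,0],[0,0,0],[0,0,0]], "fingers": [0.5,0.5,0.5,0.5,0.5,0.5,0.5,0.5,0.5,0.5,0.5,0.5,0.5,0.5,0.5,0.5,0.5,0.5,0.5,0.5]}}

```text
clock: 5.37
tool_pos: [0.5228, 0.3426, 0.2475]
tcp_rot: [-3.141, -0.0, -3.097]
ft_force: [1.1, -0.6, 0.6]
gripper_width: 0.0438
gripper_force: 0.0
```

```bash
python3 - <<'E'
from h import *
np.set_printoptions(precision=4,suppress=True)
from workcell import bot
d=snap("wrist",2); s=bot.sense()
print(d["origin"],d["rotation"],s["tool_pos"],s["tcp_rot"])
hsv=cv2.cvtColor(d["img"],cv2.COLOR_RGB2HSV)
im=d["img"][...,::-1].copy()
I=d["img"].astype(int);m=((I[...,0]>2*I[...,1])&(I[...,0]>70)).astype(np.uint8)
for c in cv2.findContours(cv2.morphologyEx(m,3,np.ones((3,3))),0,1)[0]:
    if cv2.contourArea(c)>150:
        r=cv2.minAreaRect(c);print(r);cv2.drawContours(im,[c],-1,(0,255,0),1)
cv2.imwrite("pics/w2.png",im)
E
```

```text
[0.4381 0.3382 0.4097] [-0.3115  0.0008  1.6145] [0.5207 0.3483 0.2463] [ 3.1395 -0.0028 -3.0918]
((355.9077453613281, 207.34539794921875), (62.37208557128906, 29.96257209777832), 2.862405300140381)
((277.1000061035156, 198.8000030517578), (30.295120239257812, 62.50764846801758), 85.60128784179688)
((360.48455810546875, 121.73230743408203), (69.31279754638672, 34.9224739074707), 3.814074993133545)
```

View pics/w2.png

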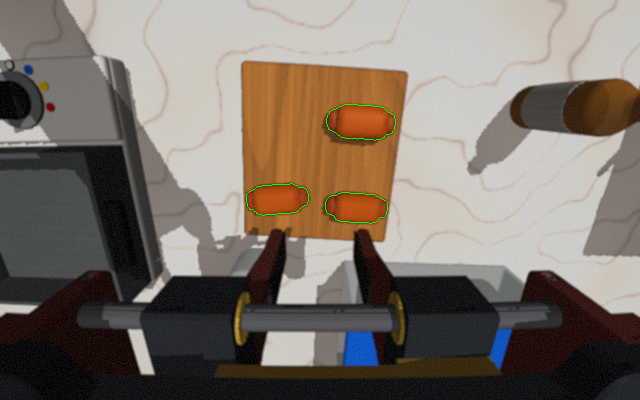

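The wrist view shows three potatoes at pixels (356,207), (277,199) and (360,122), with their long axes roughly along world y. The dial (left edge) now points at white.

```bash
python3 - <<'E'
from h import *
np.set_printoptions(precision=4,suppress=True)
d=pickle.load(open("pics/wrist2.pkl","rb"))
I=d["img"].astype(int);m=((I[...,0]>2*I[...,1])&(I[...,0]>70)).astype(np.uint8)
for c in cv2.findContours(cv2.morphologyEx(m,3,np.ones((3,3))),0,1)[0]:
    if cv2.contourArea(c)>150:
        P=plane(d,c.reshape(-1,2),.029)[:,:2].astype(np.float32)
        r=cv2.minAreaRect(P); print(r, P.mean(0))
# reference check: board corners (top z .015), expected 255x225
B=plane(d,[(244,62),(407,72),(384,241),(245,235)],.015);print(B,np.linalg.norm(np.diff(B,axis=0),axis=1))
E
```

```text
((0.5752806067466736, 0.39781519770622253), (0.09231152385473251, 0.04661060869693756), 88.55465698242188) [0.5749 0.398 ]
((0.5669747591018677, 0.28194722533226013), (0.04624181613326073, 0.09171096235513687), 7.255310535430908) [0.5667 0.2819]
((0.45341312885284424, 0.3939187526702881), (0.09316816180944443, 0.04527384415268898), 89.11152648925781) [0.453  0.3942]
[[0.3839 0.2366 0.015 ]
 [0.3866 0.452  0.015 ]
 [0.6345 0.4494 0.015 ]
 [0.6338 0.2291 0.015 ]] [0.2154 0.248  0.2204]
```

Board and potato sizes check out. Next I turn the tool and grip potato A at (0.575,0.398), then B at (0.567,0.282) and C at (0.453,0.394).

{"op": "play_rows", "data": {"slide": [[0,0,0],[0,0,0],[0,0,0],[0,0,0],[0,0,0],[0,0,0],[0,0,0],[0,0,0],[0,0,0],[0,0,0],[0,0,0],[0,0,0],[0,0,0],[0,0,0],[0.026,0.027,0],[0.025,0.026,0],[0,0,0.03],[0,0,0.03],[0,0,0],[0,0,0]], "delta_rot": [[0,0,0.0559],[0,0,0.0559],[0,0,0.0559],[0,0,0.0559],[0,0,0.0559],[0,0,0.0559],[0,0,0.0559],[0,0,0.0559],[0,0,0.0559],[0,0,0.0559],[0,0,0.0559],[0,0,0.0559],[0,0,0.0559],[0,0,0.0559],[0,0,0],[0,0,0],[0,0,0],[0,0,0],[0,0,0],[0,0,0]], "fingers": [1,1,1,1,1,1,1,1,1,1,1,1,1,1,1,1,1,1,1,1]}}

```text
clock: 7.08
tool_pos: [0.575, 0.3901, 0.1856]
tcp_rot: [-3.136, 0.004, 1.548]
ft_force: [-0.5, -0.4, 0.4]
gripper_width: 0.0877
gripper_force: 0.0
```

{"op": "play_rows", "data": {"slide": [[0.008,0,0.03],[0,0,0.03],[0,0,0.03],[0,0,0.03],[0,0,0.025],[0,0,0.015],[0,0,0.004],[0,0,0],[0,0,0],[0,0,0],[0,0,0],[0,0,0],[0,0,0],[0,0,0],[0,0,-0.02],[0,0,-0.03],[0,0,-0.035],[0,0,-0.035],[0,0,-0.035],[0,0,-0.025]], "delta_rot": [[0,0,0],[0,0,0],[0,0,0],[0,0,0],[0,0,0],[0,0,0],[0,0,0],[0,0,0],[0,0,0],[0,0,0],[0,0,0],[0,0,0],[0,0,0],[0,0,0],[0,0,0],[0,0,0],[0,0,0],[0,0,0],[0,0,0],[0,0,0]], "fingers": [1,1,1,1,1,1,1,1,0,0,0,0,0,0,0,0,0,0,0,0], "force": 20}}

```text
clock: 8.75
tool_pos: [0.5763, 0.3991, 0.2085]
tcp_rot: [3.139, -0.002, 1.549]
ft_force: [0.8, -0.3, -1.0]
gripper_width: 0.0455
gripper_force: 20.0
```

{"op": "play_rows", "data": {"slide": [[-0.0315,0.0069,0],[-0.0315,0.0069,0],[-0.0315,0.0069,0],[-0.0315,0.0069,0],[-0.0315,0.0069,0],[-0.0315,0.0069,0],[-0.0315,0.0069,0],[-0.0315,0.0069,0],[-0.0315,0.0069,0],[-0.0315,0.0069,0],[-0.0315,0.0069,0],[-0.0315,0.0069,0],[0,0,0],[0,0,0],[0,0,0]], "delta_rot": [[0,0,0],[0,0,0],[0,0,0],[0,0,0],[0,0,0],[0,0,0],[0,0,0],[0,0,0],[0,0,0],[0,0,0],[0,0,0],[0,0,0],[0,0,-0.031],[0,0,0],[0,0,0]], "fingers": [0,0,0,0,0,0,0,0,0,0,0,0,0,0,0]}}

```text
clock: 10.0
tool_pos: [0.6503, 0.0192, 0.2042]
tcp_rot: [-3.141, -0.001, 1.611]
ft_force: [-0.2, -0.4, -1.1]
gripper_width: 0.0463
gripper_force: 20.0
```

{"op": "play_rows", "data": {"slide": [[0,0,0.03],[0,0,0.03],[0,0,0.03],[0,0,0.03],[0,0,0.015],[0,0,0.006],[0,0,0],[0,0,0],[0,0,0],[0,0,0],[0,0,0],[0,0,0],[0,0,-0.03],[0,0,-0.03],[0,0,-0.03],[0,0,-0.03],[0,0,-0.02],[0,0,0]], "delta_rot": [[0,0,0],[0,0,0],[0,0,0],[0,0,0],[0,0,0],[0,0,0],[0,0,0],[0,0,0],[0,0,0],[0,0,0],[0,0,0],[0,0,0],[0,0,0],[0,0,0],[0,0,0],[0,0,0],[0,0,0],[0,0,0]], "fingers": [0,0,0,0,0,0,0,0.7,0.7,0.7,0.7,0.7,0.7,0.7,0.7,0.7,0.7,0.7]}}

```text
clock: 11.5
tool_pos: [0.6522, 0.0192, 0.2103]
tcp_rot: [3.132, 0.001, 1.613]
ft_force: [-0.3, -0.2, 0.6]
gripper_width: 0.0613
gripper_force: 0.0
```

{"op": "play_rows", "data": {"slide": [[0.0333,-0.0092,0],[0.0333,-0.0092,0],[0.0333,-0.0092,0],[0.0333,-0.0092,0],[0.0333,-0.0092,0],[0.0333,-0.0092,0],[0.0333,-0.0092,0],[0.0333,-0.0092,0],[0,0,0],[0,0,0]], "delta_rot": [[0,0,0],[0,0,0],[0,0,0],[0,0,0],[0,0,0],[0,0,0],[0,0,0],[0,0,0],[0,0,-0.0403],[0,0,0]], "fingers": [1,1,1,1,1,1,1,1,1,1]}}

```text
clock: 12.33
tool_pos: [0.5643, 0.2841, 0.2017]
tcp_rot: [-3.139, 0.001, 1.704]
ft_force: [-0.4, 0.1, -0.9]
gripper_width: 0.088
gripper_force: 0.0
```

```bash
cat > pot.py <<'E'
from h import *
import sys
np.set_printoptions(precision=4,suppress=True)
from workcell import bot
d=snap("wrist",sys.argv[1]); s=bot.sense(); print(s["tool_pos"],s["tcp_rot"])
z=float(sys.argv[2])
I=d["img"].astype(int);m=((I[...,0]>2*I[...,1])&(I[...,0]>70)).astype(np.uint8)
for c in cv2.findContours(cv2.morphologyEx(m,3,np.ones((3,3))),0,1)[0]:
    if cv2.contourArea(c)>150: print(cv2.boundingRect(c),cv2.minAreaRect(plane(d,c.reshape(-1,2),z)[:,:2].astype(np.float32)))
E
python3 pot.py 3 .029
```

```text
[0.565  0.2828 0.2019] [-3.1397  0.001   1.6983]
(303, 143, 38, 72) ((0.5664419531822205, 0.2825485169887543), (0.045590829104185104, 0.09148909151554108), 6.565949440002441)
(213, 26, 42, 89) ((0.45194947719573975, 0.39424651861190796), (0.04673429951071739, 0.09283801168203354), 1.5721722841262817)
```

{"op": "play_rows", "data": {"slide": [[0,0.0015,0.03],[0,0,0.03],[0,0,0.03],[0,0,0.03],[0,0,0.03],[0,0,0.018],[0,0,0.01],[0,0,0],[0,0,0],[0,0,0],[0,0,0],[0,0,0],[0,0,0],[0,0,0],[0,0,-0.025],[0,0,-0.035],[0,0,-0.035],[0,0,-0.035],[0,0,-0.035],[0,0,-0.015]], "delta_rot": [[0,0,0],[0,0,0],[0,0,0],[0,0,0],[0,0,0],[0,0,0],[0,0,0],[0,0,0],[0,0,0],[0,0,0],[0,0,0],[0,0,0],[0,0,0],[0,0,0],[0,0,0],[0,0,0],[0,0,0],[0,0,0],[0,0,0],[0,0,0]], "fingers": [1,1,1,1,1,1,1,1,0,0,0,0,0,0,0,0,0,0,0,0], "force": 20}}

```text
clock: 14.05
tool_pos: [0.568, 0.283, 0.212]
tcp_rot: [3.134, -0.002, 1.698]
ft_force: [-0.5, 0.8, 0.0]
gripper_width: 0.0459
gripper_force: 19.9
```

{"op": "play_rows", "data": {"slide": [[0,0,0],[-0.032,0.006,0],[-0.032,0.006,0],[-0.032,0.006,0],[-0.032,0.006,0],[-0.032,0.006,0],[-0.032,0.006,0],[-0.032,0.006,0],[-0.032,0.006,0],[-0.032,0.006,0],[-0.032,0.006,0],[-0.032,0.006,0],[-0.032,0.006,0],[0,0,0],[0,0,0]], "delta_rot": [[0,0,0.04],[0,0,0],[0,0,0],[0,0,0],[0,0,0],[0,0,0],[0,0,0],[0,0,0],[0,0,0],[0,0,0],[0,0,0],[0,0,0],[0,0,0],[0,0,0],[0,0,0]], "fingers": [0,0,0,0,0,0,0,0,0,0,0,0,0,0,0]}}

```text
clock: 15.3
tool_pos: [0.6555, -0.0998, 0.2047]
tcp_rot: [-3.14, -0.0, 1.611]
ft_force: [-0.1, 0.6, -1.0]
gripper_width: 0.0456
gripper_force: 19.9
```

{"op": "play_rows", "data": {"slide": [[0,0,0.03],[0,0,0.03],[0,0,0.03],[0,0,0.03],[0,0,0.015],[0,0,0.006],[0,0,0],[0,0,0],[0,0,0],[0,0,0],[0,0,0],[0,0,0],[0,0,-0.03],[0,0,-0.03],[0,0,-0.03],[0,0,-0.03],[0,0,-0.02],[0,0,0]], "delta_rot": [[0,0,0],[0,0,0],[0,0,0],[0,0,0],[0,0,0],[0,0,0],[0,0,0],[0,0,0],[0,0,0],[0,0,0],[0,0,0],[0,0,0],[0,0,0],[0,0,0],[0,0,0],[0,0,0],[0,0,0],[0,0,0]], "fingers": [0,0,0,0,0,0,0,0.7,0.7,0.7,0.7,0.7,0.7,0.7,0.7,0.7,0.7,0.7]}}

```text
clock: 16.8
tool_pos: [0.6573, -0.0984, 0.2114]
tcp_rot: [3.132, 0.002, 1.614]
ft_force: [0.5, -0.6, 0.1]
gripper_width: 0.0616
gripper_force: 0.0
```

{"op": "play_rows", "data": {"slide": [[0.0334,-0.0122,0],[0.0334,-0.0122,0],[0.0334,-0.0122,0],[0.0334,-0.0122,0],[0.0334,-0.0122,0],[0.0334,-0.0122,0],[0.0334,-0.0122,0],[0.0334,-0.0122,0],[0.0334,-0.0122,0],[0.0334,-0.0122,0],[0.0334,-0.0122,0],[0.0334,-0.0122,0],[0.0334,-0.0122,0],[0.0334,-0.0122,0],[0.0334,-0.0122,0],[0,0,0],[0,0,0]], "delta_rot": [[0,0,0],[0,0,0],[0,0,0],[0,0,0],[0,0,0],[0,0,0],[0,0,0],[0,0,0],[0,0,0],[0,0,0],[0,0,0],[0,0,0],[0,0,0],[0,0,0],[0,0,0],[0,0,0.017],[0,0,0]], "fingers": [1,1,1,1,1,1,1,1,1,1,1,1,1,1,1,1,1]}}

```text
clock: 18.22
tool_pos: [0.4496, 0.396, 0.2025]
tcp_rot: [-3.139, 0.002, 1.581]
ft_force: [-0.5, 0.2, -0.1]
gripper_width: 0.0878
gripper_force: 0.0
```

```bash
python3 pot.py 4 .029
```

```text
[0.4504 0.3949 0.2029] [-3.1399  0.0017  1.5806]
(305, 142, 37, 73) ((0.4538745582103729, 0.39437034726142883), (0.09294761717319489, 0.04517221078276634), 89.61688232421875)
```

Potato C hasn't moved: (0.454,0.394).

{"op": "play_rows", "data": {"slide": [[0,0.003,0.03],[0,0,0.03],[0,0,0.03],[0,0,0.03],[0,0,0.03],[0,0,0.02],[0,0,0.01],[0,0,0],[0,0,0],[0,0,0],[0,0,0],[0,0,0],[0,0,0],[0,0,0],[0,0,-0.025],[0,0,-0.035],[0,0,-0.035],[0,0,-0.035],[0,0,-0.035],[0,0,-0.015]], "delta_rot": [[0,0,0],[0,0,0],[0,0,0],[0,0,0],[0,0,0],[0,0,0],[0,0,0],[0,0,0],[0,0,0],[0,0,0],[0,0,0],[0,0,0],[0,0,0],[0,0,0],[0,0,0],[0,0,0],[0,0,0],[0,0,0],[0,0,0],[0,0,0]], "fingers": [1,1,1,1,1,1,1,1,0,0,0,0,0,0,0,0,0,0,0,0], "force": 20}}

```text
clock: 19.93
tool_pos: [0.4549, 0.3953, 0.2108]
tcp_rot: [3.136, -0.004, 1.579]
ft_force: [-0.1, 1.0, 0.2]
gripper_width: 0.046
gripper_force: 20.0
```

{"op": "play_rows", "data": {"slide": [[0,0,0],[-0.032,0.0072,0],[-0.032,0.0072,0],[-0.032,0.0072,0],[-0.032,0.0072,0],[-0.032,0.0072,0],[-0.032,0.0072,0],[-0.032,0.0072,0],[-0.032,0.0072,0],[-0.032,0.0072,0],[-0.032,0.0072,0],[-0.032,0.0072,0],[-0.032,0.0072,0],[0,0,0],[0,0,0]], "delta_rot": [[0,0,-0.0167],[0,0,0],[0,0,0],[0,0,0],[0,0,0],[0,0,0],[0,0,0],[0,0,0],[0,0,0],[0,0,0],[0,0,0],[0,0,0],[0,0,0],[0,0,0],[0,0,0]], "fingers": [0,0,0,0,0,0,0,0,0,0,0,0,0,0,0]}}

```text
clock: 21.18
tool_pos: [0.5568, 0.0132, 0.2042]
tcp_rot: [-3.141, -0.0, 1.611]
ft_force: [0.5, 1.3, -1.0]
gripper_width: 0.0457
gripper_force: 20.0
```

{"op": "play_rows", "data": {"slide": [[0,0,0.03],[0,0,0.03],[0,0,0.03],[0,0,0.03],[0,0,0.015],[0,0,0.005],[0,0,0],[0,0,0],[0,0,0],[0,0,0],[0,0,0],[0,0,0],[0,0,-0.03],[0,0,-0.03],[0,0,-0.03],[0,0,-0.03],[0,0,-0.02],[0,0,0]], "delta_rot": [[0,0,0],[0,0,0],[0,0,0],[0,0,0],[0,0,0],[0,0,0],[0,0,0],[0,0,0],[0,0,0],[0,0,0],[0,0,0],[0,0,0],[0,0,0],[0,0,0],[0,0,0],[0,0,0],[0,0,0],[0,0,0]], "fingers": [0,0,0,0,0,0,0,0.7,0.7,0.7,0.7,0.7,0.7,0.7,0.7,0.7,0.7,0.7]}}

```text
clock: 22.68
tool_pos: [0.5586, 0.0145, 0.2107]
tcp_rot: [3.132, 0.001, 1.613]
ft_force: [0.1, -0.4, 0.2]
gripper_width: 0.0612
gripper_force: 0.0
```

```bash
python3 - <<'E'
from h import *
np.set_printoptions(precision=4,suppress=True)
from workcell import bot
a=snap("scene",5);b=snap("side",5);print(bot.sense()["qpos"])
im=np.zeros((600,800,3),np.uint8)
c=cv2.convertScaleAbs(crop(a,170,160,440,330,1),alpha=1.6,beta=15)
c=cv2.resize(c,None,fx=2,fy=2,interpolation=cv2.INTER_CUBIC);im[:c.shape[0],:c.shape[1]]=c   # scene x2, offset (170,160)
c=crop(b,270,150,470,280,2);im[340:600,:400]=c   # side x2, offset (270,150)
c=crop(b,370,240,470,320,4)[:260,:400];im[340:340+c.shape[0],400:400+c.shape[1]]=c # side x4 off(370,240)
cv2.imwrite("pics/m5.png",im)
for n,d in(("scene",a),("side",b)):
    I=d["img"].astype(int);m=((I[...,0]<85)&(I[...,0]>1.5*I[...,2])&(I[...,0]>I[...,1]+8)).astype(np.uint8);m=cv2.morphologyEx(m,3,np.ones((5,5)))
    for c in cv2.findContours(m,0,1)[0]:
        if cv2.contourArea(c)>250:
            x,y,w,h=cv2.boundingRect(c);print(n,"mug",(x,y,w,h),plane(d,[(x+w/2,y+h/2)],.045))
            if n=="side": print("  proj check",[proj(d,[[.531+.035*np.cos(t),-.402+.035*np.sin(t),.09] for t in np.linspace(0,6.28,60)]).min(0),proj(d,[[.531+.035*np.cos(t),-.402+.035*np.sin(t),.09] for t in np.linspace(0,6.28,60)]).max(0),proj(d,[[.531+.031*np.cos(t),-.402+.031*np.sin(t),0] for t in np.linspace(0,6.28,60)]).max(0)]) if x>400 else 0
E
```

```text
[-0.0349 -0.0282  1.3837  0.      1.7846 -0.0775]
scene mug (188, 283, 35, 35) [[ 0.5335 -0.4029  0.045 ]]
scene mug (324, 256, 35, 31) [[ 0.6418 -0.0992  0.045 ]]
scene mug (232, 256, 29, 33) [[ 0.5232 -0.2928  0.045 ]]
scene mug (346, 190, 44, 41) [[0.5405 0.0497 0.045 ]]
scene mug (175, 175, 25, 32) [[ 0.2319 -0.3286  0.045 ]]
scene mug (496, 63, 21, 27) [[0.374  0.7321 0.045 ]]
scene mug (0, 39, 52, 95) [[-0.446  -0.6415  0.045 ]]
side mug (294, 303, 34, 54) [[ 0.2427 -0.3203  0.045 ]]
side mug (423, 268, 35, 47) [[ 0.5418 -0.4021  0.045 ]]
  proj check [array([424.9306, 267.9979]), array([457.6235, 290.2548]), array([447.3937, 317.7926])]
side mug (279, 249, 29, 46) [[ 0.3051 -0.1548  0.045 ]]
side mug (387, 244, 30, 44) [[ 0.534  -0.2896  0.045 ]]
side mug (0, 170, 11, 136) [[-0.3087  0.425   0.045 ]]
side mug (305, 97, 51, 67) [[0.9574 0.5654 0.045 ]]
```

View pics/m5.png

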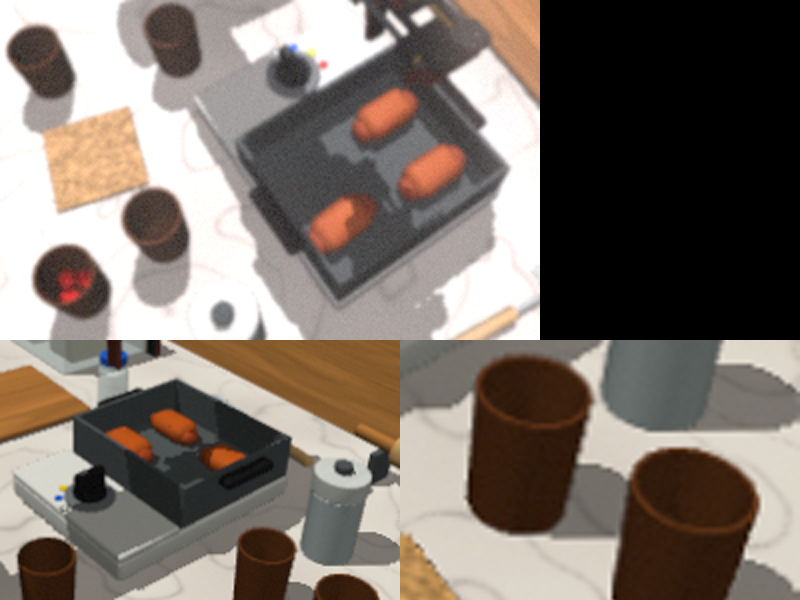

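All three potatoes are in the pan. In the crop the tomato mug is at about (0.529,-0.402), unmoved. I'll turn the tool to yaw 0, move to the mug's near side and pitch 45°.

{"op": "play_rows", "data": {"slide": [[0,0,0],[0,0,0],[0,0,0],[0,0,0],[0,0,0],[0,0,0],[0,0,0],[0,0,0],[0,0,0],[0,0,0],[0,0,0],[0,0,0],[0,0,0],[0,0,0],[0,0,0]], "delta_rot": [[0,0,0.055],[0,0,0.055],[0,0,0.055],[0,0,0.055],[0,0,0.055],[0,0,0.055],[0,0,0.055],[0,0,0.055],[0,0,0.055],[0,0,0.055],[0,0,0.055],[0,0,0.055],[0,0,0.055],[0,0,0.055],[0,0,0]], "fingers": [1,1,1,1,1,1,1,1,1,1,1,1,1,1,1]}}

```text
clock: 24.03
tool_pos: [0.556, 0.0146, 0.2018]
tcp_rot: [-3.141, 0.004, -0.003]
ft_force: [0.4, -0.4, 0.9]
gripper_width: 0.0875
gripper_force: 0.0
```

{"op": "play_rows", "data": {"slide": [[-0.009,0.032,0],[-0.009,0.032,0],[-0.009,0.032,0],[-0.009,0.032,0],[-0.009,0.032,0],[-0.009,0.032,0],[-0.009,0.032,0],[-0.009,0.032,0],[-0.009,0.032,0],[-0.009,0.032,0],[-0.009,0.032,0],[-0.009,0.032,0],[-0.009,0.032,0],[0,0,0],[0,0,0]], "delta_rot": [[0,0,0],[0,0,0],[0,0,0],[0,0,0],[0,0,0],[0,0,0],[0,0,0],[0,0,0],[0,0,0],[0,0,0],[0,0,0],[0,0,0],[0,0,0],[0,0,0],[0,0,0]], "fingers": [1,1,1,1,1,1,1,1,1,1,1,1,1,1,1]}}

```text
clock: 25.28
tool_pos: [0.439, -0.4024, 0.2021]
tcp_rot: [-3.139, 0.003, 0.001]
ft_force: [0.1, 0.1, 1.3]
gripper_width: 0.0878
gripper_force: 0.0
```

{"op": "play_rows", "data": {"slide": [[0,0,0],[0,0,0],[0,0,0],[0,0,0],[0,0,0],[0,0,0],[0,0,0],[0,0,0],[0,0,0]], "delta_rot": [[0,0.05,0],[0,0.05,0],[0,0.05,0],[0,0.05,0],[0,0.05,0],[0,0.05,0],[0,0.05,0],[0,0.025,0],[0,0,0]], "fingers": [1,1,1,1,1,1,1,1,1]}}

```text
clock: 26.03
tool_pos: [0.4391, -0.3997, 0.2011]
tcp_rot: [-3.136, -0.785, -0.002]
ft_force: [-0.4, 0.2, -0.4]
gripper_width: 0.0877
gripper_force: 0.0
```

```bash
python3 - <<'E'
from h import *
np.set_printoptions(precision=4,suppress=True)
from workcell import bot
d=snap("wrist",6);s=bot.sense();print(s["tool_pos"],s["tcp_rot"],s["qpos"])
r=R.from_euler("xyz",s["tcp_rot"]).as_matrix();print(r)
print("cam",d["origin"])
cv2.imwrite("pics/w6.png",d["img"][...,::-1])
t=np.linspace(0,2*np.pi,60);c=np.c_[.529+.035*np.cos(t),-.402+.035*np.sin(t),.09+0*t]
print("pred rim",proj(d,c).min(0),proj(d,c).max(0))
I=d["img"].astype(int);m=((I[...,0]>2*I[...,1])&(I[...,0]>90)).astype(np.uint8)
for c in cv2.findContours(m,0,1)[0]:
    if cv2.contourArea(c)>100: print(cv2.boundingRect(c))
E
```

```text
[ 0.4395 -0.4001  0.2025] [-3.1382 -0.7835 -0.0011] [-1.1988 -0.3276  1.8327  0.7383  1.3622  0.316 ]
[[ 0.7084  0.0013  0.7058]
 [-0.0008 -1.      0.0026]
 [ 0.7058 -0.0024 -0.7084]]
cam [ 0.3847 -0.4012  0.3758]
pred rim [290.7939 172.4228] [351.1832 226.3781]
(301, 194, 37, 24)
(0, 172, 43, 32)
(87, 119, 43, 31)
(9, 119, 60, 29)
```

View pics/w6.png

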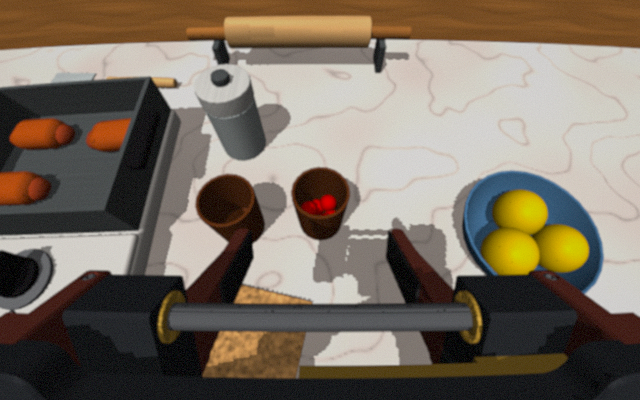

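The wrist view shows the tomato mug's rim centred at about (321,198), as predicted. I'll use x≈0.531 and go in.

{"op": "play_rows", "data": {"slide": [[-0.018,0.002,0.022],[-0.018,0,0.022],[0,0,0.028],[0,0,0.028],[0,0,0.028],[0,0,0.028],[0,0,0.018],[0,0,0.01],[0,0,0],[0,0,0]], "delta_rot": [[0,0,0],[0,0,0],[0,0,0],[0,0,0],[0,0,0],[0,0,0],[0,0,0],[0,0,0],[0,0,0],[0,0,0]], "fingers": [1,1,1,1,1,1,1,1,1,1]}}

```text
clock: 26.92
tool_pos: [0.5456, -0.4026, 0.0495]
tcp_rot: [3.141, -0.785, 0.004]
ft_force: [0.6, 1.0, 0.7]
gripper_width: 0.0877
gripper_force: 0.0
```

Now close, then lift straight up (tool -x… world up = tool +x, -z).

{"op": "play_rows", "data": {"slide": [[0,0,0],[0,0,0],[0,0,0],[0,0,0],[0,0,0],[0,0,0],[0.007,0,-0.007],[0.014,0,-0.014],[0.018,0,-0.018],[0.018,0,-0.018],[0.018,0,-0.018],[0.018,0,-0.018],[0.018,0,-0.018],[0.018,0,-0.018],[0.014,0,-0.014],[0,0,0]], "delta_rot": [[0,0,0],[0,0,0],[0,0,0],[0,0,0],[0,0,0],[0,0,0],[0,0,0],[0,0,0],[0,0,0],[0,0,0],[0,0,0],[0,0,0],[0,0,0],[0,0,0],[0,0,0],[0,0,0]], "fingers": [0,0,0,0,0,0,0,0,0,0,0,0,0,0,0,0], "force": 30}}

```text
clock: 28.25
tool_pos: [0.545, -0.405, 0.2577]
tcp_rot: [3.131, -0.79, 0.007]
ft_force: [0.7, -0.9, -1.5]
gripper_width: 0.0673
gripper_force: 29.8
```

Mug held (67 mm). Move over the pan.

{"op": "play_rows", "data": {"slide": [[0.004,-0.016,0.004],[0.007,-0.03,0.007],[0.007,-0.031,0.007],[0.007,-0.031,0.007],[0.007,-0.031,0.007],[0.007,-0.031,0.007],[0.007,-0.031,0.007],[0.007,-0.031,0.007],[0.007,-0.031,0.007],[0.007,-0.031,0.007],[0.007,-0.031,0.007],[0.003,-0.016,0.003],[0,-0.006,0],[0,0,0]], "delta_rot": [[0,0,0],[0,0,0],[0,0,0],[0,0,0],[0,0,0],[0,0,0],[0,0,0],[0,0,0],[0,0,0],[0,0,0],[0,0,0],[0,0,0],[0,0,0],[0,0,0]], "fingers": [0,0,0,0,0,0,0,0,0,0,0,0,0,0]}}

```text
clock: 29.42
tool_pos: [0.6528, -0.0548, 0.2486]
tcp_rot: [-3.141, -0.782, 0.003]
ft_force: [0.6, 0.5, -3.9]
gripper_width: 0.0673
gripper_force: 29.8
```

{"op": "play_rows", "data": {"slide": [[0,0,0],[0,0,0],[0,0,0],[0,0,0],[0,0,0],[0,0,0],[0,0,0],[0,0,0],[0,0,0],[0,0,0],[0,0,0]], "delta_rot": [[0,0.038,0],[0,0.038,0],[0,0.038,0],[0,0.038,0],[0,0.038,0],[0,0.038,0],[0,0.038,0],[0,0.038,0],[0,0.036,0],[0,0,0],[0,0,0]], "fingers": [0,0,0,0,0,0,0,0,0,0,0]}}

```text
clock: 30.33
tool_pos: [0.6543, -0.0521, 0.2503]
tcp_rot: [-3.129, -1.401, 0.003]
ft_force: [-0.0, -0.4, -2.9]
gripper_width: 0.0678
gripper_force: 29.8
```

```bash
python3 - <<'E'
from h import *
np.set_printoptions(precision=4,suppress=True)
from workcell import bot
s=bot.sense();print(s["tool_pos"],s["tcp_rot"],s["qpos"],s["gripper_width"])
print(R.from_euler("xyz",s["tcp_rot"]).as_matrix())
E
```

```text
[ 0.6543 -0.0521  0.2503] [-3.1288 -1.4011  0.0026] [-0.2914 -0.6893  2.3296  1.2373  0.3207  0.2988] 0.06782099784343118
[[ 0.1689  0.0152  0.9855]
 [ 0.0004 -0.9999  0.0153]
 [ 0.9856 -0.0022 -0.1688]]
```

{"op": "play_rows", "data": {"slide": [[0,0.012,0],[0,0.012,0],[0,0,0],[0,0,0],[0,0,0],[0,0,0],[0,0,0],[0,0,0],[0,0,0],[0,0,0],[0,0,0],[0,0,0],[0,0,0],[0,0,0],[0,0,0],[0,0,0],[0,0,0],[0,0,0]], "delta_rot": [[0,0,0],[0,0,0],[0,0,-0.05],[0,0,-0.05],[0,0,-0.05],[0,0,-0.05],[0,0,-0.05],[0,0,-0.04],[0,0,-0.03],[0,0,-0.03],[0,0,-0.03],[0,0,-0.03],[0,0,-0.03],[0,0,-0.03],[0,0,-0.03],[0,0,-0.03],[0,0,-0.03],[0,0,-0.03]], "fingers": [0,0,0,0,0,0,0,0,0,0,0,0,0,0,0,0,0,0]}}

```text
clock: 31.83
tool_pos: [0.6553, -0.0755, 0.2532]
tcp_rot: [1.747, -0.327, 1.53]
ft_force: [0.2, -0.7, -3.9]
gripper_width: 0.0672
gripper_force: 29.8
```

```bash
cat > st.py <<'E'
from h import *
np.set_printoptions(precision=4,suppress=True)
from workcell import bot
s=bot.sense();print(s["tool_pos"],s["tcp_rot"],s["qpos"],s["gripper_width"],s["ft_force"])
M=R.from_euler("xyz",s["tcp_rot"]).as_matrix();print(M)
c=M@np.array([.7071,0,-.7071]);print("cup axis",c,"tilt",np.degrees(np.arccos(c[2])))
E
python3 st.py
```

```text
[ 0.6553 -0.0755  0.2532] [ 1.7474 -0.3272  1.53  ] [-0.3615 -0.6654  2.3121  1.312   0.386  -1.0263] 0.06715509340573157 [ 0.1511 -0.7163 -3.8522]
[[ 0.0386  0.1627  0.9859]
 [ 0.9461 -0.3233  0.0163]
 [ 0.3214  0.9322 -0.1664]]
cup axis [-0.6698  0.6575  0.3449] tilt 69.82257955122765
```

{"op": "play_rows", "data": {"slide": [[0,0,0],[0,0,0],[0,0,0],[0,0,0],[0,0,0],[0,0,0],[0,0,0],[0,0,0],[0,0,0],[0,0,0],[0,0,0],[0,0,0],[0,0,0],[0,0,0],[0,0,0],[0,0,0],[0,0,0],[0,0,0],[0,0,0],[0,0,0]], "delta_rot": [[0,0,-0.025],[0,0,-0.025],[0,0,-0.025],[0,0,-0.025],[0,0,-0.025],[0,0,-0.025],[0,0,-0.025],[0,0,-0.025],[0,0,-0.025],[0,0,-0.025],[0,0,-0.03],[0,0,-0.03],[0,0,-0.03],[0,0,-0.03],[0,0,-0.03],[0,0,-0.03],[0,0,-0.03],[0,0,-0.03],[0,0,-0.03],[0,0,-0.03]], "fingers": [0,0,0,0,0,0,0,0,0,0,0,0,0,0,0,0,0,0,0,0]}}

```text
clock: 33.5
tool_pos: [0.6554, -0.0756, 0.2537]
tcp_rot: [1.812, 0.805, 1.763]
ft_force: [0.4, 0.3, -3.2]
gripper_width: 0.0676
gripper_force: 29.7
```

{"op": "play_rows", "data": {"slide": [[0,0,0],[0,0,0],[0,0,0],[0,0,0],[0,0,0],[0,0,0],[0,0,0],[0,0,0],[0,0,0],[0,0,0]], "delta_rot": [[0,0,-0.03],[0,0,-0.03],[0,0,-0.03],[0,0,-0.03],[0,0,-0.03],[0,0,0],[0,0,0],[0,0,0],[0,0,0],[0,0,0]], "fingers": [0,0,0,0,0,0,0,0,0,0]}}

```text
clock: 34.33
tool_pos: [0.6553, -0.0746, 0.2528]
tcp_rot: [1.944, 1.101, 1.925]
ft_force: [0.1, -0.6, -3.7]
gripper_width: 0.0672
gripper_force: 29.7
```

```bash
python3 st.py; python3 - <<'E'
from h import *
a=snap("scene",7);b=snap("side",7)
im=np.zeros((600,800,3),np.uint8)
im[:300,:]=cv2.convertScaleAbs(crop(a,180,130,580,330,2)[50:350],alpha=1.5,beta=10)
im[300:,:]=crop(b,240,110,640,310,2)[:300]
cv2.imwrite("pics/m7.png",im)
E
```

```text
[ 0.6553 -0.0746  0.2528] [1.9442 1.1007 1.9249] [-0.3605 -0.6653  2.3136  1.3188  0.3859 -2.4943] 0.06724829926384805 [ 0.0603 -0.6068 -3.6604]
[[-0.1571  0.0543  0.9861]
 [ 0.4249  0.9051  0.0178]
 [-0.8915  0.4218 -0.1653]]
cup axis [-0.8083  0.2878 -0.5135] tilt 120.89940632823152
```

View pics/m7.png

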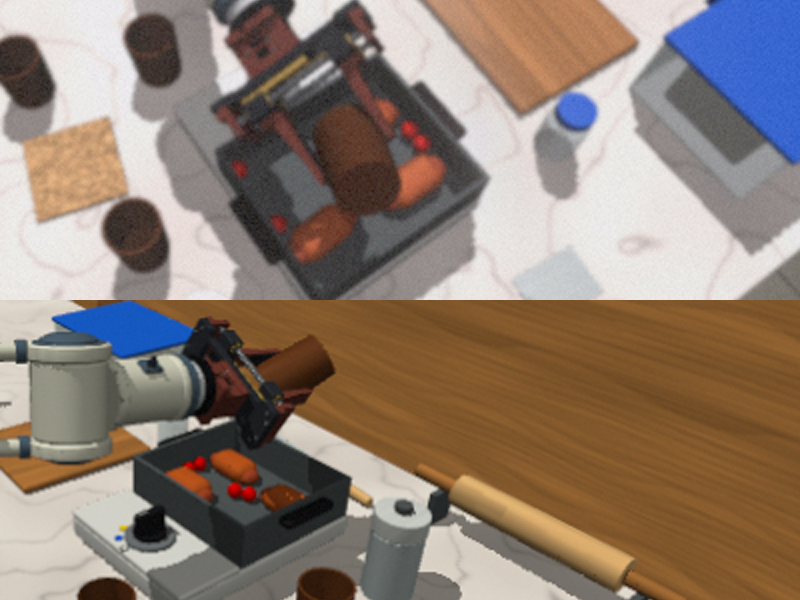

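Four tomatoes are clearly in the pan; the others may be hidden. I'll roll the mug back, then count and look inside it.

{"op": "play_rows", "data": {"slide": [[0,0,0],[0,0,0],[0,0,0],[0,0,0],[0,0,0],[0,0,0],[0,0,0],[0,0,0],[0,0,0],[0,0,0],[0,0,0],[0,0,0],[0,0,0],[0,0,0],[0,0,0],[0,0,0],[0,0,0],[0,0,0],[0,0,0],[0,0,0]], "delta_rot": [[0,0,0.0538],[0,0,0.0538],[0,0,0.0538],[0,0,0.0538],[0,0,0.0538],[0,0,0.0538],[0,0,0.0538],[0,0,0.0538],[0,0,0.0538],[0,0,0.0538],[0,0,0.0538],[0,0,0.0538],[0,0,0.0538],[0,0,0.0538],[0,0,0.0538],[0,0,0.0538],[0,0,0.0538],[0,0,0.0538],[0,0,0.0538],[0,0,0.0538]], "fingers": [0,0,0,0,0,0,0,0,0,0,0,0,0,0,0,0,0,0,0,0]}}

```text
clock: 36.1
tool_pos: [0.6553, -0.0744, 0.2526]
tcp_rot: [1.945, -1.102, 1.252]
ft_force: [-0.9, 0.5, -2.9]
gripper_width: 0.0675
gripper_force: 29.8
```

{"op": "play_rows", "data": {"slide": [[0,0,0],[0,0,0],[0,0,0],[0,0,0],[0,0,0],[0,0,0],[0,0,0],[0,0,0],[0,0,0],[0,0,0],[0,0,0],[0,0,0]], "delta_rot": [[0,0,0.0538],[0,0,0.0538],[0,0,0.0538],[0,0,0.0526],[0,-0.05,0],[0,-0.05,0],[0,-0.05,0],[0,-0.05,0],[0,-0.05,0],[0,-0.0445,0],[0,0,0],[0,0,0]], "fingers": [0,0,0,0,0,0,0,0,0,0,0,0]}}

```text
clock: 37.1
tool_pos: [0.6584, -0.0663, 0.2556]
tcp_rot: [-3.136, -0.929, 0.038]
ft_force: [0.4, -0.1, -3.5]
gripper_width: 0.0676
gripper_force: 29.8
```

```bash
python3 st.py; python3 - <<'E'
from h import *
a=snap("scene",8);b=snap("side",8);w=snap("wrist",8)
im=np.zeros((600,800,3),np.uint8)
im[:300,:400]=cv2.convertScaleAbs(crop(a,270,160,470,310,2),alpha=1.5,beta=10)
im[:300,400:]=crop(b,280,130,480,280,2)
im[300:,:480]=cv2.resize(w["img"][...,::-1],(480,300))
cv2.imwrite("pics/m8.png",im)
E
```

```text
[ 0.6584 -0.0663  0.2556] [-3.1357 -0.9293  0.0379] [-0.2935 -0.5076  1.9387  0.3644  0.8433  1.119 ] 0.06759709465479086 [ 0.3988 -0.1053 -3.4529]
[[ 0.598   0.0426  0.8004]
 [ 0.0227 -0.9991  0.0362]
 [ 0.8012 -0.0035 -0.5984]]
cup axis [-0.1431 -0.0096  0.9896] tilt 8.252073702447495
```

View pics/m8.png

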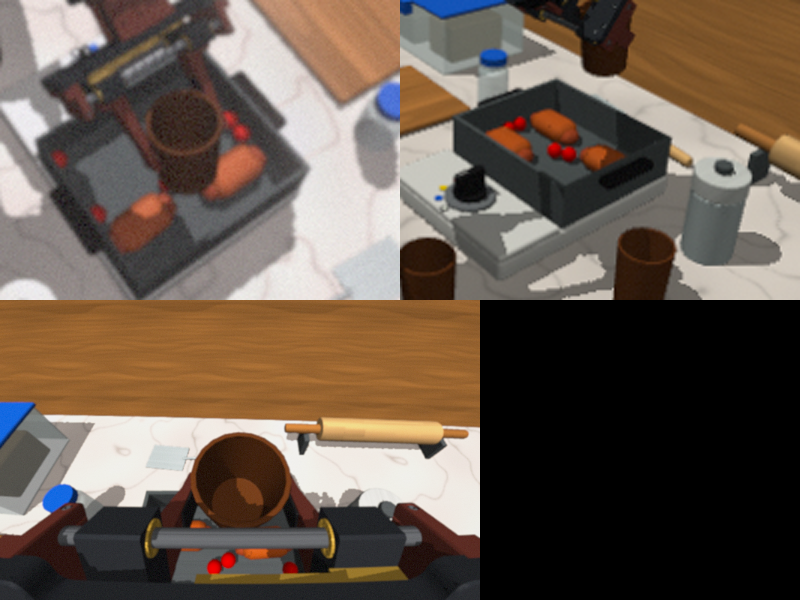

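The wrist view shows the mug is empty, and the tomatoes lie in the pan in pairs. Next I straighten the mug and carry it to the mat.

{"op": "play_rows", "data": {"slide": [[0,0,0],[0,0,0],[-0.0142,0.0192,-0.0142],[-0.0142,0.0192,-0.0142],[-0.0142,0.0192,-0.0142],[-0.0142,0.0192,-0.0142],[-0.0142,0.0192,-0.0142],[-0.0142,0.0192,-0.0142],[-0.0142,0.0192,-0.0142],[-0.0142,0.0192,-0.0142],[-0.0142,0.0192,-0.0142],[-0.0142,0.0192,-0.0142],[-0.0142,0.0192,-0.0142],[-0.0142,0.0192,-0.0142],[-0.0142,0.0192,-0.0142],[0,0,0],[0,0,0]], "delta_rot": [[0,-0.035,0],[0,-0.034,0],[0,0,0],[0,0,0],[0,0,0],[0,0,0],[0,0,0],[0,0,0],[0,0,0],[0,0,0],[0,0,0],[0,0,0],[0,0,0],[0,0,0],[0,0,0],[0,0,0],[0,0,0]], "fingers": [0,0,0,0,0,0,0,0,0,0,0,0,0,0,0,0,0]}}

```text
clock: 38.67
tool_pos: [0.4061, -0.328, 0.2528]
tcp_rot: [-3.135, -0.782, 0.032]
ft_force: [-0.6, 0.6, -2.7]
gripper_width: 0.0675
gripper_force: 29.8
```

```bash
python3 st.py; python3 - <<'E'
from h import *
np.set_printoptions(precision=4,suppress=True)
a=snap("scene",9);b=snap("side",9)
S=np.array([.606,-.041,0]);rot=R.from_euler("z",-.043)
for n,d in(("scene",a),("side",b)):
    I=d["img"].astype(int);m=((I[...,0]>3.2*I[...,1])&(I[...,0]>(70 if n=="scene" else 110))).astype(np.uint8)
    for c in cv2.findContours(m,0,1)[0]:
        if cv2.contourArea(c)>4:
            x,y,w,h=cv2.boundingRect(c);print(n,(x,y,w,h),rot.apply(plane(d,[(x+w/2-.5,y+h/2-.5)],.063)-S))
im=np.zeros((600,800,3),np.uint8)
im[:300,:]=cv2.convertScaleAbs(crop(a,270,160,440,290,5)[:300,:800],alpha=1.4,beta=10) if 0 else 0
c=cv2.convertScaleAbs(crop(a,280,180,440,310,3),alpha=1.5,beta=10);im[:390,:480]=c
c=crop(b,300,150,420,230,2);im[400:560,:240]=c
c=cv2.resize(crop(b,250,170,450,370,1),(320,320));im[:320,480:]=c
cv2.imwrite("pics/m9.png",im)
E
```

```text
[ 0.4061 -0.328   0.2528] [-3.1345 -0.7819  0.0323] [-1.2198 -0.546   1.9009  0.7375  1.5137  0.3777] 0.06747526252972635 [-0.5906  0.574  -2.6984]
[[ 0.7092  0.0373  0.704 ]
 [ 0.0229 -0.9993  0.0298]
 [ 0.7046 -0.005  -0.7096]]
cup axis [ 0.0037 -0.0049  1.    ] tilt 0.4303577708325702
scene (317, 263, 5, 6) [[-0.0042 -0.0987  0.063 ]]
scene (350, 239, 12, 16) [[0.0061 0.0008 0.063 ]]
scene (299, 237, 4, 4) [[-0.0874 -0.0974  0.063 ]]
scene (388, 223, 6, 7) [[0.0118 0.1056 0.063 ]]
scene (381, 216, 7, 7) [[-0.0127  0.1045  0.063 ]]
```

View pics/m9.png

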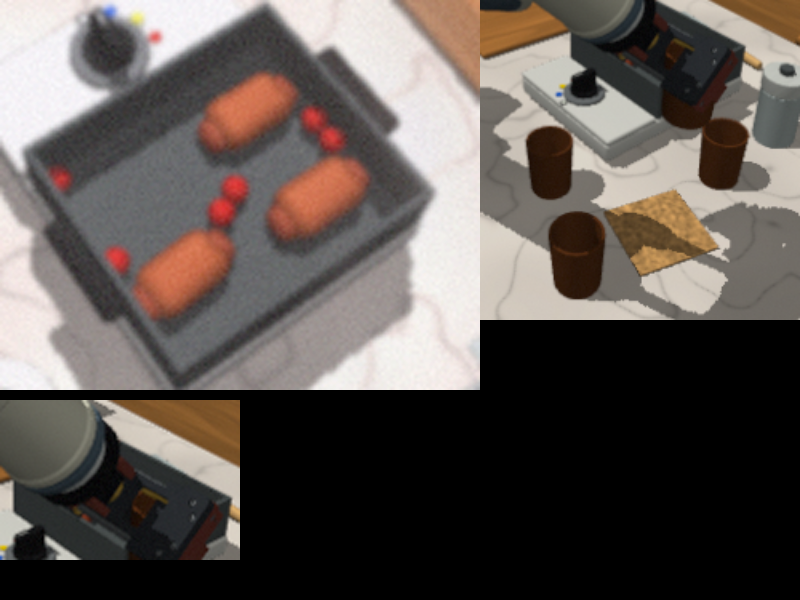

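The enlarged scene view shows all six tomatoes and three potatoes inside the pan. Lower the mug onto the mat.

{"op": "play_rows", "data": {"slide": [[-0.007,-0.007,-0.007],[-0.018,0,0.018],[-0.018,0,0.018],[-0.018,0,0.018],[-0.018,0,0.018],[-0.018,0,0.018],[-0.018,0,0.018],[-0.016,0,0.016],[-0.008,0,0.008],[-0.004,0,0.004],[0,0,0],[0,0,0],[0,0,0]], "delta_rot": [[0,0,0],[0,0,0],[0,0,0],[0,0,0],[0,0,0],[0,0,0],[0,0,0],[0,0,0],[0,0,0],[0,0,0],[0,0,0],[0,0,0],[0,0,0]], "fingers": [0,0,0,0,0,0,0,0,0,0,0,0,0]}}

```text
clock: 39.85
tool_pos: [0.3967, -0.3203, 0.064]
tcp_rot: [-3.14, -0.783, 0.04]
ft_force: [0.8, 0.1, -2.6]
gripper_width: 0.0675
gripper_force: 29.8
```

{"op": "play_rows", "data": {"slide": [[-0.003,0,0.003],[-0.002,0,0.002],[0,0,0],[0,0,0],[0,0,0]], "delta_rot": [[0,0,0],[0,0,0],[0,0,0],[0,0,0],[0,0,0]], "fingers": [0,0,0,0,0]}}

```text
clock: 40.27
tool_pos: [0.3966, -0.3202, 0.0567]
tcp_rot: [-3.139, -0.784, 0.039]
ft_force: [-2.2, 1.6, 5.9]
gripper_width: 0.0672
gripper_force: 29.7
```

{"op": "play_rows", "data": {"slide": [[-0.0008,0,0.0008],[0,0,0],[0,0,0]], "delta_rot": [[0,0,0],[0,0,0],[0,0,0]], "fingers": [0,0,0]}}

```text
clock: 40.52
tool_pos: [0.397, -0.3202, 0.0567]
tcp_rot: [-3.14, -0.785, 0.041]
ft_force: [-4.9, 4.8, 11.1]
gripper_width: 0.0677
gripper_force: 29.7
```

{"op": "play_rows", "data": {"slide": [[0.0008,0,-0.0008],[0,0,0],[0,0,0],[0,0,0],[0,0,0],[0,0,0],[0,0,-0.015],[0,0,-0.025],[0,0,-0.03],[0,0,-0.03],[0,0,-0.03],[0.02,0,-0.02],[0.02,0,-0.02],[0.02,0,-0.02],[0,0,0]], "delta_rot": [[0,0,0],[0,0,0],[0,0,0],[0,0,0],[0,0,0],[0,0,0],[0,0,0],[0,0,0],[0,0,0],[0,0,0],[0,0,0],[0,0,0],[0,0,0],[0,0,0],[0,0,0]], "fingers": [0,1,1,1,1,1,1,1,1,1,1,1,1,1,1]}}

```text
clock: 41.77
tool_pos: [0.3053, -0.3254, 0.2385]
tcp_rot: [3.134, -0.784, 0.046]
ft_force: [1.2, -0.8, 0.4]
gripper_width: 0.0874
gripper_force: 0.0
```

```bash
python3 st.py; python3 - <<'E'
from h import *
np.set_printoptions(precision=4,suppress=True)
for n in("scene","side"):
    d=snap(n,10);I=d["img"].astype(int);m=((I[...,0]<85)&(I[...,0]>1.5*I[...,2])&(I[...,0]>I[...,1]+8)).astype(np.uint8);m=cv2.morphologyEx(m,3,np.ones((5,5)))
    for c in cv2.findContours(m,0,1)[0]:
        if cv2.contourArea(c)>250:
            x,y,w,h=cv2.boundingRect(c);print(n,"mug",(x,y,w,h),plane(d,[(x+w/2,y+h/2)],.051))
E
```

```text
[ 0.3053 -0.3254  0.2385] [ 3.1341 -0.7837  0.0462] [-1.4969 -0.6592  1.9979  0.7924  1.7078  0.1843] 0.0874327470288913 [ 1.2104 -0.8199  0.4111]
[[ 0.7076  0.0409  0.7054]
 [ 0.0327 -0.9991  0.0251]
 [ 0.7059  0.0053 -0.7083]]
cup axis [0.0015 0.0054 1.    ] tilt 0.40677384035198194
scene mug (233, 255, 28, 35) [[ 0.5263 -0.2917  0.051 ]]
scene mug (192, 214, 38, 50) [[ 0.4004 -0.33    0.051 ]]
scene mug (346, 204, 57, 57) [[0.6026 0.0251 0.051 ]]
scene mug (174, 174, 32, 34) [[ 0.2401 -0.3224  0.051 ]]
scene mug (242, 163, 25, 33) [[ 0.2998 -0.159   0.051 ]]
scene mug (100, 85, 56, 94) [[-0.0546 -0.4045  0.051 ]]
scene mug (496, 63, 21, 27) [[0.3775 0.725  0.051 ]]
scene mug (0, 40, 52, 95) [[-0.4316 -0.6397  0.051 ]]
side mug (293, 303, 35, 54) [[ 0.2392 -0.3237  0.051 ]]
side mug (279, 249, 29, 46) [[ 0.3017 -0.1605  0.051 ]]
side mug (352, 244, 65, 83) [[ 0.4468 -0.3177  0.051 ]]
side mug (328, 232, 36, 41) [[ 0.4495 -0.1751  0.051 ]]
side mug (0, 170, 11, 141) [[-0.3052  0.3989  0.051 ]]
```

{"op": "play_rows", "data": {"slide": [[0,0,0],[0,0,0],[0,0,0],[0,0,0],[0,0,0],[0,0,0],[0,0,0],[0,0,0],[0.0162,-0.0302,0],[0.0162,-0.0302,0],[0.0162,-0.0302,0],[0.0162,-0.0302,0],[0.0162,-0.0302,0],[0.0162,-0.0302,0],[0.0162,-0.0302,0],[0.0162,-0.0302,0],[0.0162,-0.0302,0],[0,0,0]], "delta_rot": [[0,-0.05,0],[0,-0.05,0],[0,-0.05,0],[0,-0.05,0],[0,-0.05,0],[0,-0.05,0],[0,-0.05,0],[0,-0.025,0],[0,0,0],[0,0,0],[0,0,0],[0,0,0],[0,0,0],[0,0,0],[0,0,0],[0,0,0],[0,0,0],[0,0,0]], "fingers": [1,1,1,1,1,1,1,1,1,0.5,0.5,0.5,0.5,0.5,0.5,0.5,0.5,0.5]}}

```text
clock: 43.37
tool_pos: [0.4401, -0.0416, 0.2299]
tcp_rot: [-3.135, 0.007, 0.048]
ft_force: [-0.4, -0.7, -0.3]
gripper_width: 0.0437
gripper_force: 0.0
```

{"op": "play_rows", "data": {"slide": [[0,0,0],[0,0,0],[0,0,0],[0,0,0],[0,0,0],[0,0,0],[0,0,0],[0,0,0],[0,0,0],[0,0,0],[0,0,0],[0,0,0],[0,0,0],[0,0,0],[0,0,0],[0,0,0],[0,0,0],[0,0,0],[0,0,0],[0,0,0]], "delta_rot": [[0,0,-0.054],[0,0,-0.054],[0,0,-0.054],[0,0,-0.054],[0,0,-0.054],[0,0,-0.054],[0,0,-0.054],[0,0,-0.054],[0,0,-0.054],[0,0,-0.054],[0,0,-0.054],[0,0,-0.054],[0,0,-0.054],[0,0,-0.054],[0,0,-0.054],[0,0,-0.054],[0,0,-0.054],[0,0,-0.054],[0,0,-0.054],[0,0,-0.054]], "fingers": [0.5,0.5,0.5,0.5,0.5,0.5,0.5,0.5,0.5,0.5,0.5,0.5,0.5,0.5,0.5,0.5,0.5,0.5,0.5,0.5]}}

```text
clock: 45.03
tool_pos: [0.4386, -0.0468, 0.2305]
tcp_rot: [-3.139, -0.008, 2.309]
ft_force: [0.4, -0.2, 0.7]
gripper_width: 0.0437
gripper_force: 0.0
```

{"op": "play_rows", "data": {"slide": [[0,0,0],[0,0,0],[0,0,0],[0,0,0],[0,0,0],[0,0,0],[0,0,0],[0,0,0],[0,0,0],[0,0,0]], "delta_rot": [[0,0,-0.054],[0,0,-0.054],[0,0,-0.054],[0,0,-0.054],[0,0,-0.054],[0,0,-0.054],[0,0,-0.054],[0,0,-0.042],[0,0,0],[0,0,0]], "fingers": [0.5,0.5,0.5,0.5,0.5,0.5,0.5,0.5,0.5,0.5]}}

```text
clock: 45.87
tool_pos: [0.4388, -0.0467, 0.2311]
tcp_rot: [3.137, -0.006, -3.103]
ft_force: [0.4, 0.6, 0.1]
gripper_width: 0.0436
gripper_force: 0.0
```

```bash
python3 st.py; python3 - <<'E'
from h import *
np.set_printoptions(precision=4,suppress=True)
w=snap("wrist",11);a=snap("scene",11);b=snap("side",11)
im=np.zeros((600,800,3),np.uint8)
im[:300,:480]=cv2.resize(w["img"][...,::-1],(480,300))
im[300:600,:400]=crop(b,300,200,500,350,2)
im[300:600,400:]=cv2.convertScaleAbs(crop(a,170,160,370,310,2),alpha=1.4,beta=10)
cv2.imwrite("pics/m11.png",im)
for n,d in(("scene",a),("side",b)):
    I=d["img"].astype(int);m=((I[...,0]<85)&(I[...,0]>1.5*I[...,2])&(I[...,0]>I[...,1]+8)).astype(np.uint8);m=cv2.morphologyEx(m,3,np.ones((5,5)))
    for c in cv2.findContours(m,0,1)[0]:
        if cv2.contourArea(c)>250:
            x,y,ww,h=cv2.boundingRect(c);print(n,"mug",(x,y,ww,h),plane(d,[(x+ww/2,y+h/2)],.051))
E
```

```text
[ 0.4388 -0.0467  0.2311] [ 3.1375 -0.0064 -3.103 ] [-0.1851 -0.328   1.6024  0.0027  1.8744 -1.7937] 0.04357718448074069 [0.3549 0.5532 0.1443]
[[-0.9992 -0.0385 -0.0066]
 [-0.0386  0.9992  0.0038]
 [ 0.0064  0.0041 -1.    ]]
cup axis [-0.7019 -0.03    0.7116] tilt 44.63222067419691
scene mug (232, 255, 29, 35) [[ 0.5257 -0.2927  0.051 ]]
scene mug (315, 239, 48, 48) [[ 0.6225 -0.0939  0.051 ]]
scene mug (195, 215, 35, 49) [[ 0.4036 -0.3273  0.051 ]]
scene mug (346, 204, 58, 56) [[0.6022 0.027  0.051 ]]
scene mug (175, 174, 27, 34) [[ 0.2379 -0.3259  0.051 ]]
scene mug (245, 163, 23, 34) [[ 0.3042 -0.1551  0.051 ]]
scene mug (284, 99, 41, 36) [[0.1779 0.0699 0.051 ]]
scene mug (496, 63, 22, 27) [[0.3784 0.7264 0.051 ]]
scene mug (0, 40, 52, 95) [[-0.4316 -0.6397  0.051 ]]
side mug (294, 303, 34, 54) [[ 0.24   -0.3243  0.051 ]]
side mug (279, 249, 29, 46) [[ 0.3017 -0.1605  0.051 ]]
side mug (352, 244, 65, 77) [[ 0.4536 -0.3106  0.051 ]]
side mug (0, 170, 11, 135) [[-0.306   0.4163  0.051 ]]
side mug (316, 135, 34, 40) [[0.7889 0.3252 0.051 ]]
side mug (284, 92, 52, 76) [[0.8734 0.6116 0.051 ]]
```

View pics/m11.png

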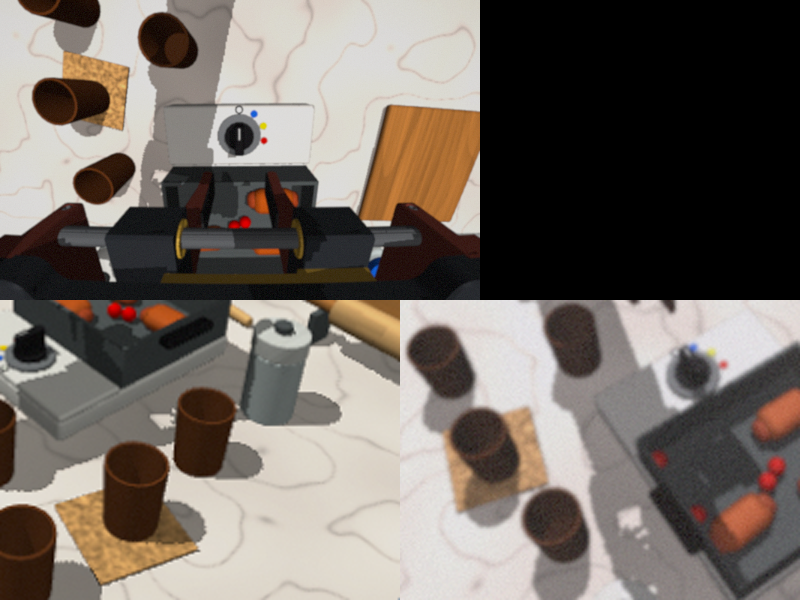

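The mug stands upright near the middle of the mat and the dial points at white. Grip the dial.

{"op": "play_rows", "data": {"slide": [[-0.001,-0.001,0],[0,0,0.03],[0,0,0.03],[0,0,0.03],[0,0,0.03],[0,0,0.02],[0,0,0.0135],[0,0,0],[0,0,0],[0,0,0],[0,0,0],[0,0,0],[0,0,0],[0,0,0]], "delta_rot": [[0,0,0],[0,0,0],[0,0,0],[0,0,0],[0,0,0],[0,0,0],[0,0,0],[0,0,0],[0,0,0],[0,0,0],[0,0,0],[0,0,0],[0,0,0],[0,0,0]], "fingers": [0.5,0.5,0.5,0.5,0.5,0.5,0.5,0.5,0,0,0,0,0,0], "force": 20}}

```text
clock: 47.18
tool_pos: [0.4403, -0.0467, 0.0801]
tcp_rot: [3.138, -0.002, -3.1]
ft_force: [-0.3, 1.3, 4.0]
gripper_width: 0.0141
gripper_force: 20.0
```

{"op": "play_rows", "data": {"slide": [[0,0,0],[0,0,0],[0,0,0],[0,0,0],[0,0,0],[0,0,0],[0,0,0],[0,0,0],[0,0,0],[0,0,0],[0,0,0],[0,0,0],[0,0,0],[0,0,0],[0,0,0]], "delta_rot": [[0,0,0.0478],[0,0,0.0478],[0,0,0.0478],[0,0,0.0478],[0,0,0.0478],[0,0,0.0478],[0,0,0.0478],[0,0,0.0478],[0,0,0.0478],[0,0,0.0478],[0,0,0.0478],[0,0,0.0478],[0,0,0],[0,0,0],[0,0,0]], "fingers": [0,0,0,0,0,0,0,0,0,0,0,0,0,0,0]}}

```text
clock: 48.43
tool_pos: [0.4397, -0.0473, 0.0798]
tcp_rot: [-3.139, -0.004, 1.985]
ft_force: [-4.0, -2.8, 4.8]
gripper_width: 0.014
gripper_force: 20.0
```

{"op": "play_rows", "data": {"slide": [[0,0,0],[0,0,0],[0,0,0],[0,0,0],[0,0,-0.02],[0,0,-0.03],[0,0,-0.03],[0,0,-0.03],[0,0,-0.03],[0,0,-0.02],[0,0,0],[0,0,0],[0,0,0],[0,0,0]], "delta_rot": [[0,0,0],[0,0,0],[0,0,0],[0,0,0],[0,0,0],[0,0,0],[0,0,0],[0,0,0],[0,0,0],[0,0,0],[0,0,0],[0,0,0],[0,0,0],[0,0,0]], "fingers": [0.5,0.5,0.5,0.5,0.5,0.5,0.5,0.5,0.5,0.5,0.5,0.5,0.5,0.5]}}

```text
clock: 49.6
tool_pos: [0.4399, -0.0472, 0.2369]
tcp_rot: [-3.137, -0.007, 1.982]
ft_force: [-0.7, -0.1, -0.5]
gripper_width: 0.0441
gripper_force: 0.0
```

```bash
python3 - <<'E'
from h import *
w=snap("wrist",12);a=snap("scene",12)
im=np.zeros((600,800,3),np.uint8)
im[:300,:480]=cv2.resize(w["img"][...,::-1],(480,300))
im[300:600,:800]=cv2.convertScaleAbs(crop(a,170,165,436,265,3)[:300,:798],alpha=1.4,beta=10).copy() if 0 else cv2.resize(cv2.convertScaleAbs(crop(a,160,160,440,320,1),alpha=1.4,beta=10),(800,300))
cv2.imwrite("pics/m12.png",im)
E
```

```text
(no output)
```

View pics/m12.png

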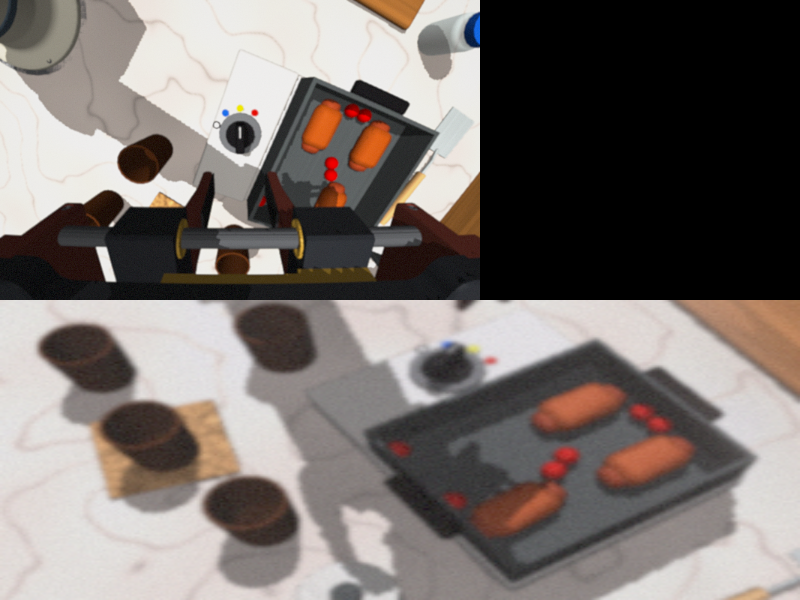

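The dial pointer is on yellow (240,130 → 240,108). All three potatoes and six tomatoes are in the pan, the mug is on the mat, and nothing is touched. I'll hand it in.

```bash
python3 -c "
from workcell import bot
print(bot.job_done())"
```

```text
the job is handed in; nothing more can be done
None
```

The job is handed in, but no verdict came back: the last images showed the dial on yellow, all three sweet potatoes and six tomatoes in the pan, and the empty mug upright on the cork mat, with about 50 s of the 210 s used.

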